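Sort the tools from the seasonings after the cooker service

TASK

The cooker has just been serviced, and the tools got mixed up with the seasonings on the board over the hob. On the worktop beside it, lay the screwdriver, the torch and the tape measure lengthwise each in the grey tray made to its length (long, middle, short), resting on the tray's floor, and stand the spice jar and the salt shaker upright in the light wooden caddy, one on each side of its handle so that it carries level. Do not shove or tip the caddy, and leave the kitchen timer where it stands.

Things in the scene. Friction and masses are not known exactly. Their poses are not given: they have to be found in the camera images.
- screwdriver: Red-handled screwdriver lying on the wooden board over the hob (board top at z 41 mm). 199 mm long along its y: handle y +10 to +100, 22-27 mm wide in x, 29 mm high; 6 mm shaft y -90 to +10, held 11 mm up. Origin: middle of the length, on the underside, z up. Grip the handle near y +50, fingers closing along x. Lies in the long tray either way round.
- torch: Black torch lying on the wooden board over the hob (board top at z 41 mm). 128 mm long along its y: head y -64 to -32, 36 mm wide, 35 high; barrel y -26 to +64, 24 mm wide in x, 24 high, button on top at y -13 up to 32 mm. Origin: middle of the length, on the underside, z up. Grip the barrel near y 0, across x. Lies in the middle tray either way round.
- tape_measure: Red tape measure standing on its edge on the wooden board over the hob (board top at z 41 mm). 35 mm thick (x), 78 mm long (y), 63 mm high. Origin: underside, z up; the case reaches from y -29 to +38 mm, so its middle is at y +4. Grip it across x. Goes in the short tray standing as it does now, either way round.
- spice_jar: Round glass spice jar with a red lid, standing on the wooden board over the hob (board top at z 41 mm). Diameter 45 mm, 106 mm high, lid from 85 mm up. Origin: centre of its underside, z up the axis. Goes in the caddy.
- salt_shaker: Round glass salt shaker with a grey pierced cap, standing on the wooden board over the hob (board top at z 41 mm). Diameter 44 mm, 90 mm high, cap 34 mm in diameter above 74 mm. Origin: centre of its underside, z up the axis. Goes in the caddy.
- tray_long: Fixed shallow grey plastic tray on the worktop (z 0), which has a wall cupboard above it, 0.46 m up, from x = 0.55 m on: inside 222 mm long (its x) and 46 mm wide (its y), walls and floor 3 mm thick, rim 12 to 14 mm above its underside. Origin: centre of its underside, z up. Takes the screwdriver.
- tray_middle: Fixed shallow grey plastic tray on the worktop (z 0), which has a wall cupboard above it, 0.46 m up, from x = 0.55 m on: inside 150 mm long (its x) and 52 mm wide (its y), walls and floor 3 mm thick, rim 12 to 14 mm above its underside. Origin: centre of its underside, z up. Takes the torch.
- tray_short: Fixed shallow grey plastic tray on the worktop (z 0), which has a wall cupboard above it, 0.46 m up, from x = 0.55 m on: inside 100 mm long (its x) and 55 mm wide (its y), walls and floor 3 mm thick, rim 12 to 14 mm above its underside. Origin: centre of its underside, z up. Takes the tape measure.
- caddy: Light loose wooden caddy (0.12 kg, slides if pushed) on the worktop, under the same cupboard: 144 mm (x) by 72 mm (y), walls 38 mm high. Two bays 62 x 62 mm inside, centred at x -36 and +36 mm; floor 4 mm thick. Between them a 10 mm divider, 56 mm high, with a steel hoop handle (44 mm wide in y, 8 mm thick) up to 112 mm. Origin: centre of its underside, z up.
- kitchen_timer: Round wind-up kitchen timer, red dome on a cream base, diameter 63 mm, 50 mm high, loose, standing among the other things on the wooden board over the hob (board top at z 41 mm). Origin: centre of its underside. Not to be moved.
Mind the look-alikes: they are no part of the job. Of the things that look like the torch, the larger one is meant.

How it is judged (in metres and radians):
At the end, for the whole second after the job is handed in: Screwdriver, torch and tape measure lengthwise and flat on the floor of the long, middle and short tray, origins within 22, 22, 27 mm of its centre; spice jar and shaker upright on the caddy floor, one per bay (within 14 mm of bay centre); caddy level on the worktop; all at rest (horizontal distance between screwdriver and tray_long below 0.022 m and z of screwdriver in the frame of tray_long below 0.008 m and angle between each of screwdriver, torch, tape_measure, spice_jar, salt_shaker's own z axis and vertical below 0.1 rad and angle between the y axis of screwdriver and the x axis of tray_long, either way round below 0.2 rad and horizontal distance between torch and tray_middle below 0.022 m and z of torch in the frame of tray_middle below 0.008 m and angle between the y axis of torch and the x axis of tray_middle, either way round below 0.3 rad and horizontal distance between tape_measure and tray_short below 0.027 m and z of tape_measure in the frame of tray_short below 0.008 m and angle between the y axis of tape_measure and the x axis of tray_short, either way round below 0.45 rad and y of spice_jar in the frame of caddy between -0.014 and 0.014 m and z of each of spice_jar, salt_shaker in the frame of caddy below 0.01 m and y of salt_shaker in the frame of caddy between -0.014 and 0.014 m and ((x of spice_jar in the frame of caddy between 0.022 and 0.05 m and x of salt_shaker in the frame of caddy between -0.05 and -0.022 m) or (x of spice_jar in the frame of caddy between -0.05 and -0.022 m and x of salt_shaker in the frame of caddy between 0.022 and 0.05 m)) and angle between caddy's own z axis and vertical below 0.05 rad and z of caddy in the frame of tray_long below 0.005 m and linear speed of each of screwdriver, torch, tape_measure, spice_jar, salt_shaker, caddy below 0.02 m/s); the robot touches nothing.
It fails at once if the caddy is shoved more than 30 mm or tipped more than 0.2 rad (distance of caddy from where it was at the start of the episode above 0.03 m or angle between caddy's own z axis and vertical above 0.2 rad).
It fails at once if the kitchen timer is moved more than 20 mm or knocked over (distance of kitchen_timer from where it was at the start of the episode above 0.02 m or angle between kitchen_timer's own z axis and vertical above 0.4 rad).
It also fails if it takes over 144 s, if anything falls off the work surface, if the arm or the gripper's body presses on something with over 40 N, if the wrist force passes 120 N, or if a joint passes its speed limit or range.

ROBOT

A 6-joint arm with a two-finger parallel gripper is mounted at the origin on a cart in front of the work surface, level with it; the furniture and walls round the work are solid. World frame = base frame: x ahead of the robot, y to its left, z up, the work surface at z = 0. Lengths are in m, angles in degrees, forces in N, time in s.
With the tool pointing down it reaches from about 0.25 to 0.725 m from the base axis. Payload 9.7 kg.
Tool frame: the origin (TCP) lies midway between the tips of the shut fingers; the grasp point (between the pads) lies 19 mm behind it (bot.pinch_z is the distance from the TCP to the grasp point, in m); z points along the fingers, y is the line along which they close (so a half turn about z gives the same grasp; the last joint's range is limited). The gripper opens to 85 mm and grips with 20 to 120 N. Pads are 22 mm wide; open, the fingers measure 114 mm over their backs; the gripper's body (76 mm by 85 mm) begins 54 mm behind the grasp point. The pads swing forward as they close: fully open they stand 13 mm farther back than shut.
Start: joints at [-72.422, 4.979, 10.078, 95.1, 0, 90], TCP at [0.166, -0.524, 0.231] pointing down, gripper open.
Joint ranges: [-179.16, 179.16], [-48.56, 103.87], [-65.8, 70.77], [-126.05, 130.52], [-82.76, 87.17], [-180, 180]. Speed limits (degrees/s): [127.2, 127.2, 147.25, 180, 180, 180].

INTERFACE

Orientations are given as [roll, pitch, yaw] about the fixed x, y, z axes, in that order (R = Rz(yaw) Ry(pitch) Rx(roll)).
In Python, from workcell import sensors, camera, ticket, bot gives the robot as it stands.
- The arm moves only by the shell command python3 -m handwheel 'ROWS' [FORCE]. ROWS is a JSON object of lists of equal length, an entry for each row: "gripper": the opening, from -1 (shut) to 1 (fully open); "slide": the shift along the tool's x, y, z in mm, a list of three; "yaw": the turn about the tool's z in rad. A call has 1 to 8 rows; each row shifts and turns the commanded pose from where the row before left it, along the tool's axes as they then stand; what a row does not reach is not made up. A row lasts 1/12 s, in which the tool goes at most 41.7 mm and 7.16 degrees, less where a joint would pass 70% of its speed; a pose out of reach is approached as far as the arm can. A call is refused whole if a number of a shift passes 41.7 or a number of a turn 0.125, either way. A call with a gripper value outside its range is refused whole. The fingers move at their own pace and stop on an object; FORCE is the grip in N (left out, the last holds). Time passes only in rows, so rows that do not move let the fingers close. It gives the time, the measured TCP pose, the force, the opening and the grip force at its end, in the units of the state.
- sensors.get_obs(): the state, without advancing time (a new reading comes with each control period).
- camera(name): name is "side" or "top"; returns a dict with "img" (400x640x3 uint8, red, green, blue), "fx", "fy", "cx", "cy" (pixels), "dist" ([k1, k2, p1, p2, k3] as OpenCV has them; the pictures are not rectified), "R" (3x3) and "t" (3): a world point X has camera coordinates R X + t. Camera axes: x right, y down, z forward; pixel columns grow to the right and rows downward; lengths in m; the calibration is good to about 2 mm. A picture is of the moment at which its call begins. There is no depth.
- ticket.job_done(): hands the job in; it is judged then, once.
The state is a dict: "time": time; "q": joint angles; "qd": joint speeds; "joint_efforts": joint torques, N m; "ee_pos": TCP position; "tcp_rot": TCP orientation; "wrist_force": force on the tool from outside, world axes, zero at the start; "torque": the same for the moment, N m; "opening": finger opening in m; "grasp_force": force on a finger pad.
Only numpy, scipy, OpenCV 4.12 (cv2) and the standard library are available. Lean on these libraries where they do the work, as an engineer would, in place of code of your own. Each camera call takes 0.05 s, during which the arm holds its last target. There are 200 camera calls.

## Working session

There is one attempt and no reset: what is moved stays moved. The work goes in short steps, Python scripts to look and compute and a shell command to move; the robot and the scene stay as the last step left them, time stands still between calls to the robot, and variables do not carry over. Pictures are saved under pics/ and viewed, at most 14 in all, crops included, and the job is handed in when it is done.

```bash
ls; mkdir -p pics; cat > h.py <<'E'
import numpy as np, cv2
from workcell import sensors, camera, ticket, bot
def und(c,uv):
    K=np.array([[c['fx'],0,c['cx']],[0,c['fy'],c['cy']],[0,0,1.]])
    p=cv2.undistortPoints(np.array(uv,float).reshape(-1,1,2),K,np.array(c['dist'],float)).reshape(-1,2)
    return p
def rays(c,uv):
    p=und(c,uv);R=np.array(c['R']);t=np.array(c['t'])
    return -R.T@t, np.c_[p,np.ones(len(p))]@R
def plane(c,uv,z):
    o,d=rays(c,uv); return o+d*((z-o[2])/d[:,2])[:,None]
def proj(c,X):
    K=np.array([[c['fx'],0,c['cx']],[0,c['fy'],c['cy']],[0,0,1.]])
    return cv2.projectPoints(np.array(X,float).reshape(-1,1,3),cv2.Rodrigues(np.array(c['R'],float))[0],np.array(c['t'],float),K,np.array(c['dist'],float))[0].reshape(-1,2)
def tri(c1,u1,c2,u2):
    o1,d1=rays(c1,[u1]);o2,d2=rays(c2,[u2]);d1=d1[0];d2=d2[0]
    s=np.linalg.lstsq(np.c_[d1,-d2],o2-o1,rcond=None)[0]
    a=o1+s[0]*d1;b=o2+s[1]*d2
    return (a+b)/2,np.linalg.norm(a-b)
E
python3 - <<'E'
from h import *
for n in ('top','side'):
    c=camera(n); cv2.imwrite(f'pics/{n}0.png',cv2.resize(c['img'][:,:,::-1],None,fx=1.25,fy=1.25,interpolation=cv2.INTER_CUBIC)); cv2.imwrite(f'pics/{n}_raw.png',c['img'][:,:,::-1])
    print(n,-np.array(c['R']).T@c['t'],np.array(c['R'])[2],c['fx'])
o=sensors.get_obs();print(o)
E
```

```text
pics
top [ 0.519904   -0.01394977  1.280525  ] [ 0.06326296  0.00236661 -0.99799409] 424.6223032134728
side [ 0.1625449  -1.18358654  1.07659751] [ 0.26824718  0.7196961  -0.64037565] 494.4310123077743
{'time': 0.1, 'q': array([-7.24229714e+01,  5.00617110e+00,  1.00421033e+01,  9.50997816e+01,
        2.05403615e-03,  8.99993083e+01]), 'qd': array([-0.01257619, -0.10822775,  0.1127631 ,  0.12475723,  0.01957465,
       -0.01408274]), 'joint_efforts': array([ 9.08831043e-05, -5.21561372e+01,  4.65652049e+01,  1.60157861e-02,
       -5.41572308e-05,  1.59085494e-05]), 'ee_pos': array([ 0.16604538, -0.52413659,  0.23069887]), 'tcp_rot': array([-1.79936151e+02, -2.05480575e-03,  1.75777180e+01]), 'wrist_force': array([ 0.21508592, -0.04493279,  0.25801512]), 'torque': array([ 0.03555677, -0.0204627 ,  0.04117599]), 'grasp_force': 0.0, 'opening': 0.08497722373845198}
```

View pics/top0.png

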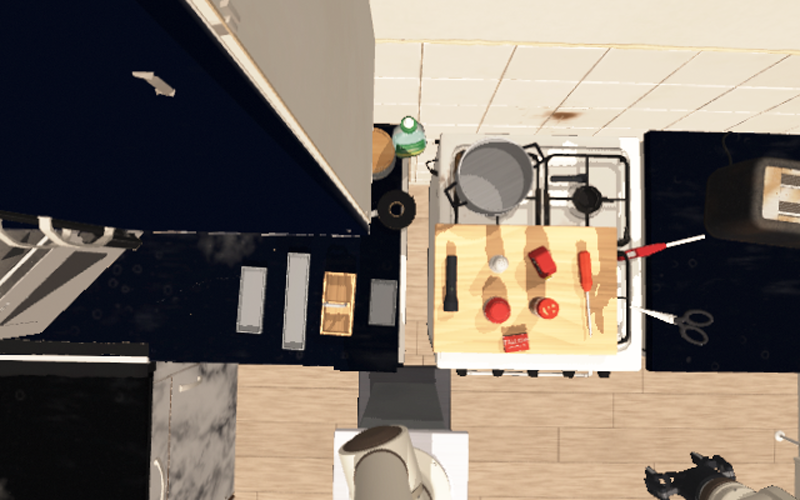

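View pics/side0.png

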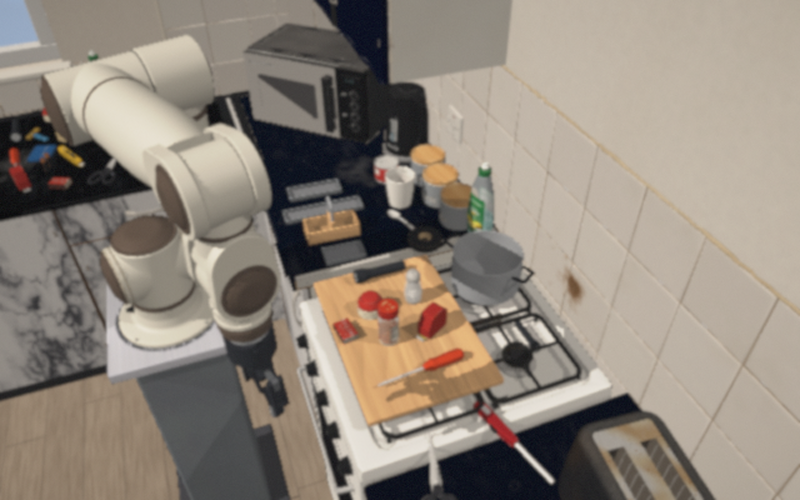

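Top view (800 px scale):
- Black torch (451,283), salt shaker (499,264), tape measure (542,262), screwdriver (586,290), timer (497,309), spice jar (546,307).
- Trays: middle (252,300), long (296,300), short (383,302). Caddy (338,303).

Candidates for mix-ups:
- Screwdriver: (586,290) on the board or the red-handled tool at (650,250) off it. I choose the one on the board.
- Tape measure: (542,262) or the flat red box (515,342). I choose (542,262).
- Jar: (546,307) or the timer dome (497,309). I choose (546,307).
- Torch: (451,283) or the dark bar (570,178). I choose the larger, on the board.

I'll check these in a close crop.

```bash
python3 - <<'E'
import cv2,numpy as np
t=cv2.imread('pics/top_raw.png');s=cv2.imread('pics/side_raw.png')
a=cv2.resize(t[125:290,180:510],(800,400),interpolation=cv2.INTER_CUBIC)
cv2.imwrite('pics/c1.png',cv2.resize(t[100:290,340:580],(760,600),interpolation=cv2.INTER_CUBIC))
cv2.imwrite('pics/c2.png',cv2.resize(s[130:330,220:420],(600,600),interpolation=cv2.INTER_CUBIC))
E
```

```text
(no output)
```

View pics/c1.png

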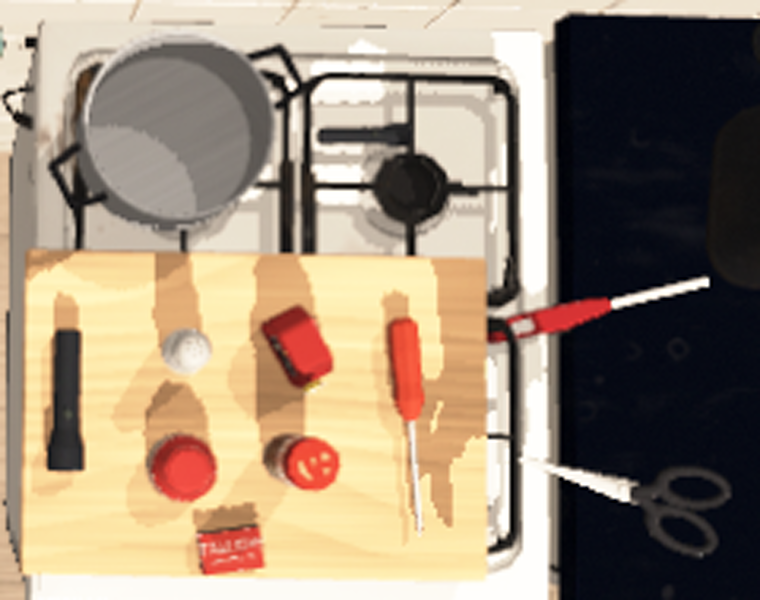

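View pics/c2.png

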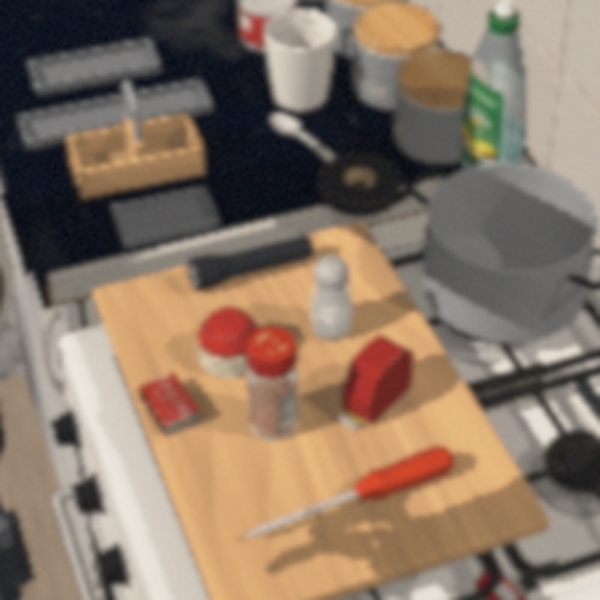

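The crops confirm the choices:
- **Torch:** the board torch has its head at c1 (65,455). The smaller bar lies on the hob at (365,133).
- **Tape measure:** (298,347), turned about 25°.
- **Jar and shaker:** the jar's pierced red lid is at (312,463), the shaker cap at (188,350).
- **Timer:** the plain dome at (183,467).
- **Screwdriver:** on the board, from (402,320) to (419,535).

Next I'll measure them with masks.

```bash
cat > meas.py <<'E'
from h import *
T=camera('top');S=camera('side')
def cnt(c,box,f,mn=8):
    x0,y0,x1,y1=box
    im=c['img'][y0:y1,x0:x1]; hsv=cv2.cvtColor(np.ascontiguousarray(im),cv2.COLOR_RGB2HSV).astype(int)
    m=f(hsv[...,0],hsv[...,1],hsv[...,2]).astype(np.uint8)
    k=cv2.findContours(m,cv2.RETR_EXTERNAL,cv2.CHAIN_APPROX_NONE)[0]
    if not k: return None
    k=max(k,key=cv2.contourArea)
    return k.reshape(-1,2)+[x0,y0]
red=lambda h,s,v:((h<6)|(h>170))&(s>150)&(v>80)
blk=lambda h,s,v:(v<75)
gry=lambda h,s,v:(s<70)&(v>60)&(v<175)
wht=lambda h,s,v:(s<55)&(v>130)
wood=lambda h,s,v:(h>8)&(h<28)&(s>60)&(v>110)
def sr(box): return tuple(int(a) for a in box)
def show(n,k,c,z):
    if k is None: print(n,None);return
    P=plane(c,k,z)[:,:2].astype(np.float32)
    r=cv2.minAreaRect(P*1000)
    print(n,'px',np.round(cv2.minAreaRect(k.astype(np.float32))[0],1),'rect@z',z,np.round(r[0],1),np.round(r[1],1),round(r[2],1), 'pxbox',cv2.boundingRect(k.astype(np.int32)))
    return r
E
python3 - <<'E'
from meas import *
tb={'torch':((350,198,372,255),blk,.055),'salt':((388,200,412,222),wht,.13),'tape':((418,192,448,226),red,.104),'driver':((458,195,480,240),red,.06),
'jar':((424,235,452,260),red,.145),'timer':((384,235,412,262),red,.08),'tm':((185,205,217,275),gry,.013),'tl':((222,195,252,285),gry,.013),'cad':((252,210,288,275),wood,.038),'ts':((292,215,322,265),gry,.013)}
for n,(b,f,z) in tb.items(): show(n,cnt(T,b,f),T,z)
print('side')
# side raw = c2/3+ (220,130)
sb={'torch':((280,203,328,228),blk,.055),'salt':((320,212,342,245),wht,.13),'tape':((330,240,362,274),red,.09),'driver':((335,275,375,300),red,.06),
'jar':((298,236,322,257),red,.145),'timer':((285,230,303,255),red,.08),'tm':((226,138,278,164),gry,.013),'tl':((222,152,295,182),gry,.013),'cad':((240,163,292,198),wood,.038),'ts':((254,190,296,216),gry,.013)}
for n,(b,f,z) in sb.items(): show(n,cnt(S,b,f),S,z)
# two-view heights
for n in ('driver','jar'):
    a=cnt(T,*tb[n][:2]);b=cnt(S,*sb[n][:2]); print(n,tri(T,cv2.minAreaRect(a.astype(np.float32))[0],S,cv2.minAreaRect(b.astype(np.float32))[0]))
for z in (.041,):print('board corners top', plane(T,[(348,180),(493,182),(493,282)],z).round(3))
a=cnt(T,*tb['driver'][:2]);print(plane(T,[a[a[:,1].argmin()],(472.3,269.4)],.055))
k=cnt(T,*tb['tape'][:2]);print(cv2.approxPolyDP(k.astype(np.int32),2,True).reshape(-1,2).tolist())
k=cnt(S,*sb['tape'][:2]);print(cv2.approxPolyDP(k.astype(np.int32),2,True).reshape(-1,2).tolist())
E
```

```text
torch px [360.  226.5] rect@z 0.055 [ 505.4 -106.8] [123.6  28.7] 0.9 pxbox (355, 205, 11, 44)
salt px [399. 211.] rect@z 0.13 [ 550.  -206.3] [32.5 38.1] 1.0 pxbox (392, 205, 15, 13)
tape px [433.7 209.4] rect@z 0.104 [ 556.9 -307.3] [63.  42.6] 27.4 pxbox (423, 197, 22, 25)
driver px [467.8 216.6] rect@z 0.06 [ 539.5 -417.1] [89.5 25.6] 5.2 pxbox (463, 201, 11, 32)
jar px [437.5 246.5] rect@z 0.145 [ 456.8 -307.6] [39.8 45.6] 0.9 pxbox (429, 239, 18, 16)
timer px [397.5 248. ] rect@z 0.08 [ 447.1 -211.5] [53.5 53.9] 45.9 pxbox (388, 238, 20, 21)
tm px [200.8 239.4] rect@z 0.013 [457.2 364. ] [ 62.5 158. ] 87.1 pxbox (189, 213, 25, 54)
tl px [236.5 240.5] rect@z 0.013 [456.5 256.9] [ 54.5 230.2] 88.2 pxbox (225, 202, 23, 78)
cad px [270.2 242.8] rect@z 0.038 [453. 153.] [ 76.  146.6] 87.0 pxbox (256, 217, 29, 52)
ts px [306.  241.6] rect@z 0.013 [457.2  49.7] [ 62.  108.2] 87.6 pxbox (295, 223, 23, 38)
side
torch px [303.6 217.4] rect@z 0.055 [ 508.1 -108. ] [ 43.1 119.8] 86.5 pxbox (284, 210, 39, 16)
salt px [330.  228.5] rect@z 0.13 [ 533.9 -256.6] [108.7  33.1] 69.0 pxbox (324, 2
[... 565 characters left out ...]
ad px [264.7 180. ] rect@z 0.038 [449.2 137.3] [126.4 152.4] 86.1 pxbox (242, 168, 46, 27)
ts px [275.5 204. ] rect@z 0.013 [454.7  29.4] [114.  127.4] 71.6 pxbox (256, 193, 40, 23)
driver (array([ 0.53937958, -0.41897301,  0.05420748]), np.float64(0.00013384317211270955))
jar (array([ 0.45344256, -0.30759058,  0.14125511]), np.float64(0.006601783836854642))
board corners top [[ 0.64  -0.071  0.041]
 [ 0.643 -0.498  0.041]
 [ 0.351 -0.497  0.041]]
[[ 0.58446664 -0.41638327  0.055     ]
 [ 0.38787094 -0.43183287  0.055     ]]
[[433, 197], [423, 205], [428, 207], [434, 218], [431, 219], [435, 221], [442, 218], [444, 213]]
[[347, 243], [338, 250], [335, 265], [342, 269], [355, 258], [355, 248]]
```

```bash
python3 - <<'E'
from meas import *
print('tape far top edge',plane(T,[(433,196.5),(444.5,212.5),(442.5,218.5)],.104).round(4).tolist())
im=T['img'][194:224,420:448];print((im[:,:,0]).astype(int)[::3,::2])
print('cap tri',tri(T,(399.5,211),S,(330,218)))
print('salt right edge',plane(T,[(406.8,211)],.12))
print('jar lid tri (tops)',tri(T,(438.3,246.5),S,(310.7,242)))
print('torch: ',[tri(T,a,S,b) for a,b in [((361.3,204.7),(323,210.5)),((360.3,249),(284.5,222))]])
for n,b,z in (('tm',(185,205,217,275),.013),('tl',(222,195,252,285),.013),('ts',(292,215,322,265),.013)):
    k=cnt(T,b,gry);P=plane(T,k,z)[:,:2];v=cv2.fitLine(P.astype(np.float32),cv2.DIST_L2,0,.01,.01).ravel();print(n,P.min(0),P.max(0),np.degrees(np.arctan2(v[1],v[0])))
# heights of tray rim corners: top bbox corners vs side (right-near corner)
for n,b,bs in (('tm',(185,205,217,275),(226,138,278,164)),('ts',(292,215,322,265),(254,190,296,216)),('tl',(222,195,252,285),(222,152,295,182))):
    print(n,cv2.boxPoints(cv2.minAreaRect(cnt(T,b,gry).astype(np.float32))).round(1).tolist(),cv2.approxPolyDP(cnt(S,bs,gry).astype(np.int32),3,True).reshape(-1,2).tolist())
E
```

```text
tape far top edge [[0.5927, -0.3051, 0.104], [0.5488, -0.3373, 0.104], [0.532, -0.3318, 0.104]]
[[253 230 229 230 230 229 230 230 230 230 255 255 254 255]
 [228 228 229 228 228 217 154 144 211 226 254 254 254 254]
 [226 226 211 145 125 136 136 137 148 186 243 253 253 253]
 [217 150 122 130 139 143 172 204 223 227 225 253 253 253]
 [187 176  89 116 167 221 227 228 228 227 229 253 254 254]
 [187 185 166  63 116 207 228 228 228 228 227 233 253 255]
 [212 184 184 151  46 126 219 228 228 228 228 230 244 254]
 [236 176 176 176 136  51 131 226 230 233 221 219 207 253]
 [233 171 171 172 172 109  67 101 156 150 218 229 249 252]
 [233 171 171 169 169 164 108  98 122 180 200 250 251 251]]
cap tri (array([ 0.55133748, -0.20942785,  0.12199241]), np.float64(0.0024247804434406094))
salt right edge [[ 0.55060215 -0.22938061  0.12      ]]
jar lid tri (tops) (array([ 0.45797265, -0.30838176,  0.15119052]), np.float64(0.0016560128352798693))
torch:  [(array([ 0.56842589, -0.1093151 ,  0.0628271 ]), np.float64(0.0013658863738073427)), (array([ 0.44235848, -0.10903276,  0.05593543]), np.float64(0.003111
[... 339 characters left out ...]
4]] [[277, 163], [277, 157], [263, 157], [273, 152], [269, 142], [229, 150], [232, 160], [259, 156], [259, 161], [247, 163]]
ts [[294.5, 259.20001220703125], [296.79998779296875, 222.60000610351562], [317.6000061035156, 223.89999389648438], [315.29998779296875, 260.5]] [[295, 205], [287, 193], [259, 197], [264, 213], [256, 215], [295, 215], [295, 209], [271, 214]]
tl [[225.0, 278.70001220703125], [229.8000030517578, 201.1999969482422], [248.0, 202.3000030517578], [243.1999969482422, 279.8999938964844]] [[226, 173], [231, 179], [263, 169], [266, 175], [267, 169], [284, 168], [290, 162], [286, 156], [265, 159], [264, 155], [273, 152], [229, 152], [232, 160], [256, 156], [260, 160], [227, 167]]
```

```bash
python3 -m handwheel '{"gripper":[1,1,1,1,1,1,1,1],"slide":[[40,5,0],[40,5,0],[40,5,0],[40,5,0],[40,5,0],[40,5,0],[40,5,0],[40,5,0]],"yaw":[0.028,0.028,0.028,0.028,0.028,0.028,0.028,0.028]}' 60
```

```text
time: 0.97
ee_pos: [0.4888, -0.4965, 0.2314]
tcp_rot: [180.0, -0.0, 4.7]
wrist_force: [0.6, -0.6, 1.2]
opening: 0.0856
grasp_force: 0.0
```

```bash
python3 -m handwheel '{"gripper":[1,1,1,1,1,1,1,1],"slide":[[26.5,-36,0],[26.5,-36,0],[0,0,30],[0,0,35],[0,0,35],[0,0,30],[0,0,20],[0,0,0]],"yaw":[0,0,0,0,0,0,0,0]}' 60
cat > go.py <<'E'
import sys;from h import *
x,y,z,yaw=map(float,sys.argv[1:5]);o=sensors.get_obs();p=o['ee_pos'];a=np.radians(o['tcp_rot'][2])
d=np.array([x,y])-p[:2]
print('now',p.round(4),o['tcp_rot'].round(1),'open',o['opening'].round(4),'t',o['time'])
print('tool shift mm',(1e3*np.array([d@[np.cos(a),np.sin(a)],d@[np.sin(a),-np.cos(a)],p[2]-z])).round(1),'yaw rad',-((np.radians(yaw)-a+np.pi)%(2*np.pi)-np.pi))
E
python3 go.py .536 -.420 .053 4.7
python3 - <<'E'
from h import *
c=camera('side');cv2.imwrite('pics/g1.png',cv2.resize(c['img'][150:350,240:460,::-1],(660,600),interpolation=cv2.INTER_CUBIC))
E
```

```text
time: 1.63
ee_pos: [0.5285, -0.4245, 0.0756]
tcp_rot: [-179.7, 0.3, 4.8]
wrist_force: [-0.1, 0.5, -0.5]
opening: 0.0855
grasp_force: 0.0Traceback (most recent call last):
  File "go.py", line 4, in <module>
    print('now',p.round(4),o['tcp_rot'].round(1),'open',o['opening'].round(4),'t',o['time'])
                                                        ^^^^^^^^^^^^^^^^^^
AttributeError: 'float' object has no attribute 'round'
```

View pics/g1.png

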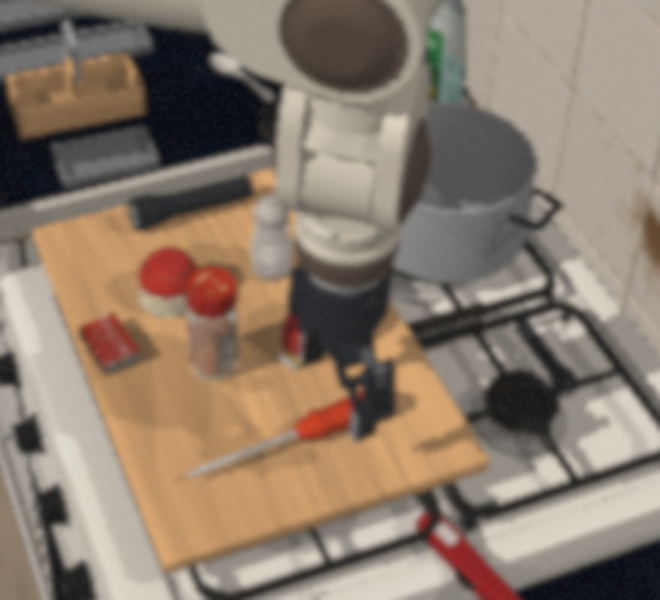

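The side view shows the fingers straddling the red handle at (355,410), about 8 mm short in x. I'll correct that, lower and grip.

```bash
sed -i "s/o\['opening'\].round(4)/round(o['opening'],4)/" go.py
python3 -m handwheel '{"gripper":[1,1,1,1,-1,-1,-1,-1],"slide":[[8,-4,6],[0,0,8],[0,0,8],[0,0,0],[0,0,0],[0,0,0],[0,0,0],[0,0,0]],"yaw":[0,0,0,0,0,0,0,0]}' 60
python3 -m handwheel '{"gripper":[-1,-1,-1,-1,-1,-1,-1,-1],"slide":[[0,0,0],[0,0,0],[0,0,0],[0,0,0],[0,0,-10],[0,0,-20],[0,0,-30],[0,0,-30]],"yaw":[0,0,0,0,0,0,0,0]}' 60
python3 -m handwheel '{"gripper":[-1,-1,-1,-1],"slide":[[0,0,-30],[0,0,-30],[0,0,-20],[0,0,0]],"yaw":[0,0,0,0]}' 60
python3 go.py .44 .257 .22 -2.0
python3 - <<'E'
from h import *
c=camera('side');cv2.imwrite('pics/g2.png',cv2.resize(c['img'][100:350,220:460,::-1],(576,600),interpolation=cv2.INTER_CUBIC))
E
```

```text
time: 2.35
ee_pos: [0.5382, -0.4218, 0.0598]
tcp_rot: [180.0, -0.0, 4.7]
wrist_force: [0.6, -0.6, 0.0]
opening: 0.0389
grasp_force: 0.0
time: 3.02
ee_pos: [0.5375, -0.421, 0.1497]
tcp_rot: [-179.9, 0.1, 4.7]
wrist_force: [-0.6, -0.6, -0.3]
opening: 0.0205
grasp_force: 59.0
time: 3.35
ee_pos: [0.5388, -0.4221, 0.2351]
tcp_rot: [179.7, -0.3, 4.7]
wrist_force: [0.2, -1.1, -0.4]
opening: 0.0202
grasp_force: 59.0
now [ 0.5388 -0.4221  0.2351] [179.7  -0.3   4.7] open 0.0202 t 3.35
tool shift mm [ -42.3 -684.9   15.1] yaw rad 0.11774282797944835
```

View pics/g2.png

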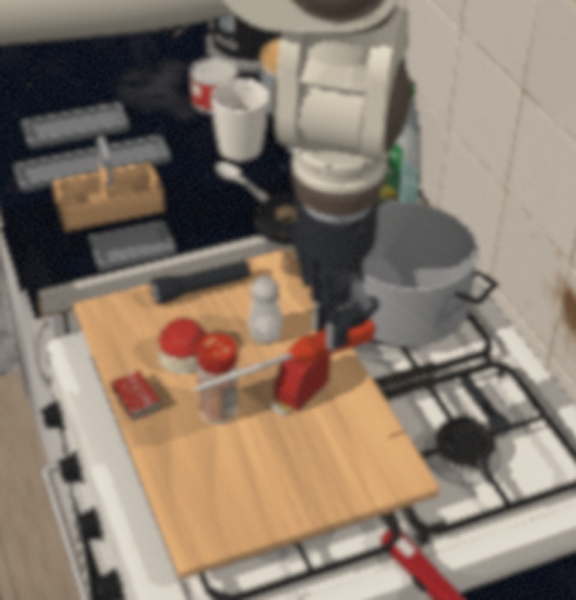

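```bash

python3 -m handwheel '{"gripper":[-1,-1,-1,-1,-1,-1,-1,-1],"slide":[[-8,-20,0],[-8,-38,0],[-8,-38,0],[-8,-38,0],[-8,-38,0],[-8,-38,0],[-8,-38,0],[-8,-38,0]],"yaw":[0.03,0.03,0.03,0.028,0,0,0,0]}' 60
python3 -m handwheel '{"gripper":[-1,-1,-1,-1,-1,-1,-1,-1],"slide":[[-8,-38,0],[-8,-38,0],[-8,-38,0],[-8,-38,0],[-8,-38,0],[-8,-38,0],[-8,-38,0],[0,-38,0]],"yaw":[0,0,0,0,0,0,0,0]}' 60
python3 go.py .44 .255 .06 -2.0
```

```text
time: 4.07
ee_pos: [0.474, -0.1341, 0.2279]
tcp_rot: [-180.0, 0.1, -2.0]
wrist_force: [0.4, 0.4, -1.5]
opening: 0.0205
grasp_force: 59.1
time: 4.73
ee_pos: [0.4231, 0.0635, 0.2342]
tcp_rot: [-175.4, 0.2, 5.5]
wrist_force: [-0.6, -0.3, -0.7]
opening: 0.0204
grasp_force: 59.1
now [0.4231 0.0635 0.2342] [-175.4    0.2    5.5] open 0.0204 t 4.7333
tool shift mm [  35.3 -189.   174.2] yaw rad 0.13151616254207
```

```bash

python3 -m handwheel '{"gripper":[-1,-1],"slide":[[0,0,0],[0,0,0]],"yaw":[0,0]}' 60
python3 - <<'E'
from h import *
o=sensors.get_obs();print(o['q'].round(1),o['qd'].round(1),o['joint_efforts'].round(1))
c=camera('side');t=camera('top')
cv2.imwrite('pics/p1.png',np.vstack([cv2.resize(c['img'][40:260,130:450,::-1],(436,300)),cv2.resize(t['img'][100:320,140:460,::-1],(436,300))]))
E
```

```text
time: 4.9
ee_pos: [0.4243, 0.0628, 0.2343]
tcp_rot: [-175.5, 0.1, 5.5]
wrist_force: [-0.0, -1.1, -0.5]
opening: 0.0206
grasp_force: 59.1
[  5.4 -11.4  -5.3  96.2   4.5 179.9] [-1.1  0.2  0.3  0.2 -0.5 -0. ] [  0.9 -34.7  47.    0.1   0.5  -0. ]
```

View pics/p1.png

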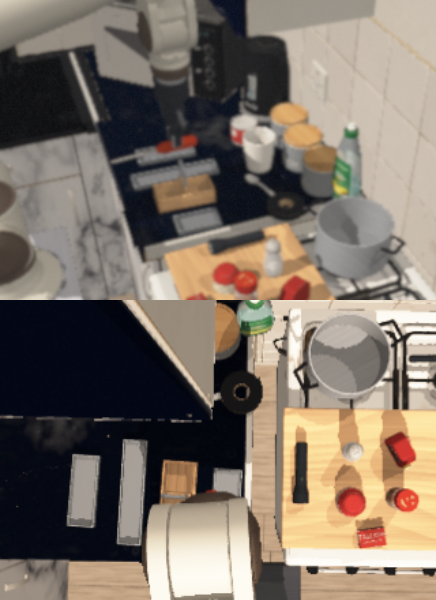

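The side view (top half) shows the screwdriver held at (165,150). Joint 6 sits at its 180° stop, because q6 = q1 + 180 − yaw. The half-turned grip is the right branch on this side, so I'll turn the tool the other way (the screwdriver may lie either way round).

```bash

python3 -m handwheel '{"gripper":[-1,-1,-1,-1,-1,-1,-1,-1],"slide":[[0,0,0],[0,0,0],[0,0,0],[0,0,0],[0,0,0],[0,0,0],[0,0,0],[0,0,0]],"yaw":[-0.125,-0.125,-0.125,-0.125,-0.125,-0.125,-0.125,-0.125]}' 60
python3 -m handwheel '{"gripper":[-1,-1,-1,-1,-1,-1,-1,-1],"slide":[[0,0,0],[0,0,0],[0,0,0],[0,0,0],[0,0,0],[0,0,0],[0,0,0],[0,0,0]],"yaw":[-0.125,-0.125,-0.125,-0.125,-0.125,-0.125,-0.125,-0.125]}' 60
python3 -m handwheel '{"gripper":[-1,-1,-1,-1,-1,-1,-1,-1],"slide":[[0,0,0],[0,0,0],[0,0,0],[0,0,0],[0,0,0],[0,0,0],[0,0,0],[0,0,0]],"yaw":[-0.125,-0.125,-0.125,-0.125,-0.125,-0.125,-0.125,-0.125]}' 60
python3 go.py .404 .259 .1 178
```

```text
time: 5.67
ee_pos: [0.4248, 0.0619, 0.2347]
tcp_rot: [-177.5, -3.8, 62.9]
wrist_force: [-0.1, 0.9, -1.7]
opening: 0.0204
grasp_force: 59.1
time: 6.33
ee_pos: [0.4248, 0.0619, 0.2347]
tcp_rot: [178.2, -4.1, 120.4]
wrist_force: [-0.0, 0.5, -0.8]
opening: 0.0205
grasp_force: 59.1
time: 7.0
ee_pos: [0.4248, 0.0619, 0.2347]
tcp_rot: [175.5, -0.7, 177.6]
wrist_force: [0.0, 1.0, -1.1]
opening: 0.0205
grasp_force: 59.1
now [0.4248 0.0619 0.2347] [175.5  -0.7 177.6] open 0.0205 t 7.0
tool shift mm [ 28.9 196.  134.7] yaw rad -0.006719514561328577
```

```bash
cat > go.py <<'E'
import sys;from h import *
from scipy.spatial.transform import Rotation as Ro
x,y,z,yaw=map(float,sys.argv[1:5]);o=sensors.get_obs();p=o['ee_pos'];R=Ro.from_euler('xyz',o['tcp_rot'],degrees=True).as_matrix()
print('now',p.round(4),o['tcp_rot'].round(1),'open',round(o['opening'],4),'F',round(o['grasp_force'],1),'q',o['q'].round(0),'t',o['time'])
print('tool z',R[:,2].round(3),'shift mm',(1e3*R.T@(np.array([x,y,z])-p)).round(1),'yaw rad',round(-((np.radians(yaw-o['tcp_rot'][2])+np.pi)%(2*np.pi)-np.pi),3))
for n,w in zip('xyz',np.eye(3)): print('1mm world',n,'->',(R.T@w).round(3))
E
python3 go.py .404 .259 .1 178
```

```text
now [0.4248 0.0619 0.2347] [175.5  -0.7 177.6] open 0.0205 F 59.1 q [  5. -11.  -5.  96.   5.   8.] t 7.0
tool z [-0.009  0.078 -0.997] shift mm [ 27.3 184.9 149.9] yaw rad -0.007
1mm world x -> [-0.999  0.042 -0.009]
1mm world y -> [0.042 0.996 0.078]
1mm world z -> [ 0.012  0.078 -0.997]
```

```bash

python3 -m handwheel '{"gripper":[-1,-1,-1,-1,-1,-1,-1,-1],"slide":[[5,37,10],[5,37,10],[5,37,10],[5,37,10],[5,37,10],[2,0,33],[0,0,33],[0,0,34]],"yaw":[0,0,0,0,0,-0.007,0,0]}' 60
python3 -m handwheel '{"gripper":[-1,-1],"slide":[[0,0,0],[0,0,0]],"yaw":[0,0]}' 60
python3 go.py .404 .259 .024 178
python3 - <<'E'
from h import *
c=camera('side')
cv2.imwrite('pics/p2.png',cv2.resize(c['img'][80:240,160:380,::-1],(660,480),interpolation=cv2.INTER_CUBIC))
E
```

```text
time: 7.67
ee_pos: [0.4052, 0.2602, 0.099]
tcp_rot: [175.5, -0.6, 177.8]
wrist_force: [0.4, 0.4, -1.6]
opening: 0.0204
grasp_force: 59.3
time: 7.83
ee_pos: [0.4044, 0.2589, 0.0994]
tcp_rot: [175.6, -0.8, 177.7]
wrist_force: [-0.6, 0.6, -0.3]
opening: 0.0205
grasp_force: 59.2
now [0.4044 0.2589 0.0994] [175.6  -0.8 177.7] open 0.0205 F 59.2 q [ 30.  -7. -16.  79.   4.  33.] t 7.8333
tool z [-0.012  0.077 -0.997] shift mm [-0.7 -5.7 75.2] yaw rad -0.005
1mm world x -> [-0.999  0.041 -0.012]
1mm world y -> [0.04  0.996 0.077]
1mm world z -> [ 0.015  0.076 -0.997]
```

View pics/p2.png

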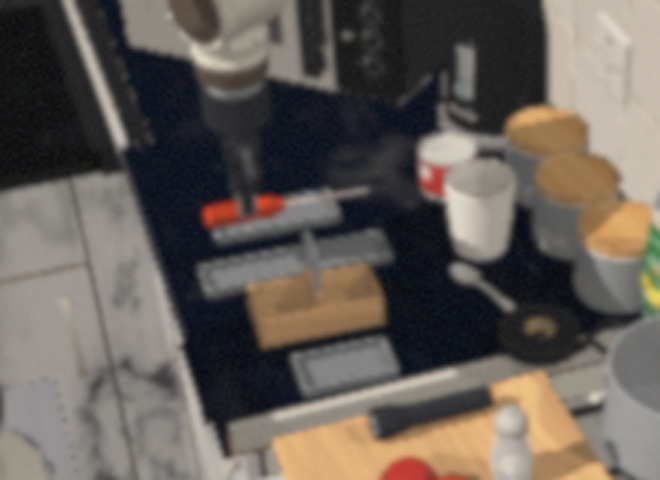

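The screwdriver hangs parallel above the long tray, its handle at (240,210), so I'll lower and release.

```bash

python3 -m handwheel '{"gripper":[-1,-1,-1,-1,-1,-1,-1,-1],"slide":[[0,-2,20],[0,-2,20],[0,-1,15],[0,-1,10],[0,0,6],[0,0,3],[0,0,0],[0,0,0]],"yaw":[0,0,0,0,0,0,0,0]}' 60
python3 go.py .404 .259 .024 178
```

```text
time: 8.55
ee_pos: [0.405, 0.2602, 0.0274]
tcp_rot: [175.5, -0.6, 177.7]
wrist_force: [0.0, 0.1, -0.1]
opening: 0.0205
grasp_force: 59.3
now [0.405  0.2602 0.0274] [175.5  -0.6 177.7] open 0.0205 F 59.3 q [ 30.  -5. -23.  70.   4.  33.] t 8.55
tool z [-0.007  0.08  -0.997] shift mm [ 0.9 -1.5  3.3] yaw rad -0.005
1mm world x -> [-0.999  0.04  -0.007]
1mm world y -> [0.039 0.996 0.08 ]
1mm world z -> [ 0.01   0.079 -0.997]
```

```bash

python3 -m handwheel '{"gripper":[-1,-1,-0.2,-0.2,0.3,0.5,0.5,0.5],"slide":[[0,0,3.5],[0,0,0],[0,0,0],[0,0,0],[0,0,0],[0,0,-10],[0,-3,-30],[0,-3,-35]],"yaw":[0,0,0,0,0,0,0,0]}' 60
python3 -m handwheel '{"gripper":[1,1,1,1,1,1,1,1],"slide":[[0,-6,-35],[0,-6,-35],[0,-38,-10],[0,-38,0],[0,-38,0],[0,-38,0],[0,-38,0],[0,0,0]],"yaw":[-0.12,-0.12,-0.12,-0.12,-0.12,-0.12,-0.12,-0.12]}' 60
python3 go.py .404 .06 .22 0
python3 - <<'E'
from meas import *
c=S
cv2.imwrite('pics/p3.png',np.vstack([cv2.resize(c['img'][100:240,180:340,::-1],(480,420),interpolation=cv2.INTER_CUBIC)[:300],cv2.resize(T['img'][180:290,180:340,::-1],(480,300),interpolation=cv2.INTER_CUBIC)]))
k=cnt(T,(215,195,256,290),red);show('driver',k,T,.018)
E
```

```text
time: 9.22
ee_pos: [0.4034, 0.2475, 0.0969]
tcp_rot: [175.6, -0.8, 177.8]
wrist_force: [0.5, 0.2, -0.1]
opening: 0.0641
grasp_force: 0.0
time: 9.88
ee_pos: [0.4785, 0.0696, 0.162]
tcp_rot: [176.8, 3.1, -130.1]
wrist_force: [-0.1, 0.1, 0.2]
opening: 0.0854
grasp_force: 0.0
now [0.4785 0.0696 0.162 ] [ 176.8    3.1 -130.1] open 0.0854 F 0.0 q [  6.  -5.  -8.  87.   4. -44.] t 9.8833
tool z [-0.007  0.078 -0.997] shift mm [ 52.1  54.1 -58. ] yaw rad -2.271
1mm world x -> [-0.644 -0.765 -0.007]
1mm world y -> [-0.763  0.641  0.078]
1mm world z -> [-0.055  0.055 -0.997]
driver px [233.5 258.5] rect@z 0.018 [403.1 263.1] [91.3 26.7] 1.7 pxbox (229, 243, 10, 32)
```

View pics/p3.png

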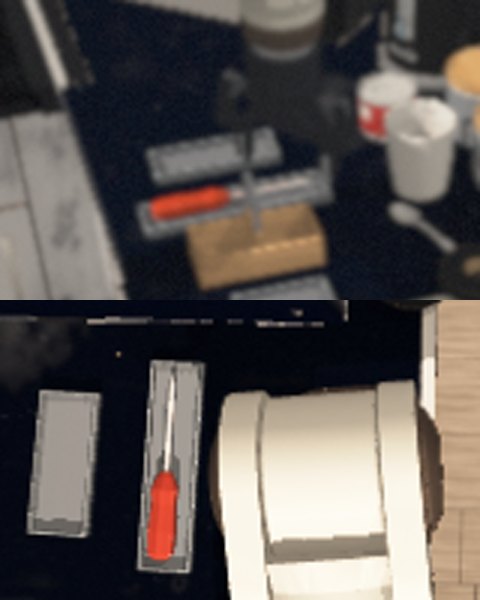

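The pictures show the screwdriver lying centred in the long tray, its handle at (163,515) in the lower half. Next I'll straighten the 4.5° tool tilt: swing the empty tool to joint 6's other stop and lean on it the opposite way.

```bash

python3 -m handwheel '{"gripper":[1,1,1,1,1,1,1,1],"slide":[[0,0,-10],[0,0,-10],[0,0,-10],[0,0,-10],[0,0,-10],[0,0,-10],[0,0,-10],[0,0,0]],"yaw":[-0.125,-0.125,-0.125,-0.125,-0.125,-0.125,-0.125,-0.125]}' 60
python3 -m handwheel '{"gripper":[1,1,1,1,1,1,1,1],"slide":[[0,0,0],[0,0,0],[0,0,0],[0,0,0],[0,0,0],[0,0,0],[0,0,0],[0,0,0]],"yaw":[-0.125,-0.125,-0.125,-0.125,-0.125,-0.125,-0.125,-0.125]}' 60
python3 -m handwheel '{"gripper":[1,1,1,1,1,1,1,1],"slide":[[0,0,0],[0,0,0],[0,0,0],[-10,38,0],[-10,38,0],[-10,38,0],[0,0,0],[0,0,0]],"yaw":[-0.125,-0.05,0,0,0,0,0,0]}' 60
python3 go.py .404 .06 .22 0
```

```text
time: 10.65
ee_pos: [0.4768, 0.0692, 0.2345]
tcp_rot: [-178.9, 4.4, -72.6]
wrist_force: [0.3, 0.7, -0.1]
opening: 0.0852
grasp_force: 0.0
time: 11.32
ee_pos: [0.4763, 0.0692, 0.2326]
tcp_rot: [-175.7, 1.6, -15.3]
wrist_force: [0.3, -0.8, 0.1]
opening: 0.0853
grasp_force: 0.0
time: 11.98
ee_pos: [0.437, -0.0295, 0.224]
tcp_rot: [-176.1, 0.9, -6.7]
wrist_force: [1.0, 0.5, 0.4]
opening: 0.0853
grasp_force: 0.0
now [ 0.437  -0.0295  0.224 ] [-176.1    0.9   -6.7] open 0.0853 F 0.0 q [  -6.  -10.   -5.   96.    4. -180.] t 11.9833
tool z [-0.007  0.069 -0.998] shift mm [-43.2 -84.5  10.4] yaw rad -0.118
1mm world x -> [ 0.993 -0.118 -0.007]
1mm world y -> [-0.117 -0.991  0.069]
1mm world z -> [-0.015 -0.068 -0.998]
```

```bash

python3 -m handwheel '{"gripper":[1,1,1,1],"slide":[[0,35,-2],[0,35,-2],[0,0,0],[0,0,0]],"yaw":[0,0,0,0]}' 60
python3 go.py .404 .06 .22 0|head -2
python3 -m handwheel '{"gripper":[1,1,1,1],"slide":[[0,35,-2],[0,35,-2],[0,0,0],[0,0,0]],"yaw":[0,0,0,0]}' 60
python3 go.py .404 .06 .22 0|head -2
```

```text
time: 12.32
ee_pos: [0.4348, -0.0598, 0.2231]
tcp_rot: [-177.9, 0.9, -9.3]
wrist_force: [1.1, 0.6, -0.5]
opening: 0.0851
grasp_force: 0.0
now [ 0.4348 -0.0598  0.2231] [-177.9    0.9   -9.3] open 0.0851 F 0.0 q [  -9.   -9.   -5.   96.    2. -180.] t 12.3167
tool z [-0.01   0.039 -0.999] shift mm [ -49.8 -112.9    8.2] yaw rad -0.163
time: 12.65
ee_pos: [0.4303, -0.0905, 0.2251]
tcp_rot: [-179.6, 1.0, -12.2]
wrist_force: [-0.1, 0.0, -0.8]
opening: 0.0853
grasp_force: 0.0
now [ 0.4303 -0.0905  0.2251] [-179.6    1.   -12.2] open 0.0853 F 0.0 q [ -12.   -9.   -4.   96.    0. -180.] t 12.65
tool z [-0.015  0.01  -1.   ] shift mm [ -57.4 -141.5    7. ] yaw rad -0.213
```

```bash

python3 -m handwheel '{"gripper":[1,1,1,1,1,1,1,1],"slide":[[0,0,0],[0,0,0],[0,0,0],[0,0,0],[0,0,0],[0,0,0],[0,0,0],[0,0,0]],"yaw":[0.125,0.125,0.125,0.125,0.125,0.125,0.125,0.125]}' 60
python3 -m handwheel '{"gripper":[1,1,1,1,1,1,1,1],"slide":[[0,0,0],[0,0,0],[0,0,0],[0,0,0],[0,0,0],[0,0,0],[0,0,0],[0,0,0]],"yaw":[0.125,0.125,0.125,0.125,0.125,0.125,0.125,0.125]}' 60
python3 -m handwheel '{"gripper":[1,1,1,1,1,1,1,1],"slide":[[0,0,0],[0,0,0],[0,0,0],[0,0,0],[0,0,0],[0,0,0],[0,0,0],[0,0,0]],"yaw":[0.125,0.125,0.125,0.125,0.125,0.125,0.125,0.035]}' 60
python3 go.py .507 -.108 .09 -179
```

```text
time: 13.32
ee_pos: [0.4304, -0.0896, 0.225]
tcp_rot: [179.4, 0.9, -69.7]
wrist_force: [0.1, -0.2, 0.2]
opening: 0.0853
grasp_force: 0.0
time: 13.98
ee_pos: [0.4304, -0.0896, 0.225]
tcp_rot: [179.0, -0.0, -127.0]
wrist_force: [-0.1, 0.5, 0.9]
opening: 0.0856
grasp_force: 0.0
time: 14.65
ee_pos: [0.4304, -0.0896, 0.225]
tcp_rot: [179.4, -0.9, -179.2]
wrist_force: [-0.4, 1.0, -0.0]
opening: 0.0856
grasp_force: 0.0
now [ 0.4304 -0.0896  0.225 ] [ 179.4   -0.9 -179.2] open 0.0856 F 0.0 q [-12.  -9.  -4.  96.   0. -13.] t 14.65
tool z [-0.015  0.01  -1.   ] shift mm [-78.4 -20.8 133.6] yaw rad -0.004
1mm world x -> [-1.    -0.013 -0.015]
1mm world y -> [-0.013  1.     0.01 ]
1mm world z -> [ 0.015  0.011 -1.   ]
```

```bash

python3 -m handwheel '{"gripper":[1,1,1,1,1,1,1,1],"slide":[[-26,-7,0],[-26,-7,10],[-26,-7,20],[0,0,30],[0,0,30],[0,0,25],[0,0,19],[0,0,0]],"yaw":[0,0,0,0,0,0,0,0]}' 60
python3 go.py .507 -.108 .053 -179
```

```text
time: 15.32
ee_pos: [0.5046, -0.1072, 0.0854]
tcp_rot: [179.3, -1.2, -178.8]
wrist_force: [0.2, -0.3, 0.3]
opening: 0.0855
grasp_force: 0.0
now [ 0.5046 -0.1072  0.0854] [ 179.3   -1.2 -178.8] open 0.0855 F 0.0 q [-12.   1. -10.  80.   0. -13.] t 15.3167
tool z [-0.021  0.012 -1.   ] shift mm [-3.1 -1.3 32.3] yaw rad 0.003
1mm world x -> [-1.    -0.02  -0.021]
1mm world y -> [-0.021  1.     0.012]
1mm world z -> [ 0.021  0.012 -1.   ]
```

```bash

python3 -m handwheel '{"gripper":[1,1,1,1,1,-1,-1,-1],"slide":[[-2,-1,12],[0,0,12],[0,0,8],[0,0,0],[0,0,0],[0,0,0],[0,0,0],[0,0,0]],"yaw":[0,0,0,0,0,0,0,0]}' 60
python3 -m handwheel '{"gripper":[-1,-1,-1,-1,-1,-1,-1,-1],"slide":[[0,0,0],[0,0,0],[0,0,0],[0,0,0],[0,0,0],[0,0,0],[0,0,0],[0,0,0]],"yaw":[0,0,0,0,0,0,0,0]}' 60
python3 go.py .507 -.108 .053 -179 | head -2
python3 -m handwheel '{"gripper":[-1,-1,-1,-1,-1,-1,-1,-1],"slide":[[0,0,-5],[0,0,-15],[0,0,-25],[0,0,-30],[0,0,-30],[0,0,-25],[0,0,0],[0,0,0]],"yaw":[0,0,0,0,0,0,0,0]}' 60
python3 go.py .457 .364 .18 177
python3 - <<'E'
from h import *
c=camera('side')
cv2.imwrite('pics/p4.png',cv2.resize(c['img'][130:290,230:390,::-1],(480,480),interpolation=cv2.INTER_CUBIC))
E
```

```text
time: 15.98
ee_pos: [0.5087, -0.1085, 0.0583]
tcp_rot: [179.4, -0.8, -178.8]
wrist_force: [0.2, 1.1, 0.6]
opening: 0.0515
grasp_force: 0.0
time: 16.65
ee_pos: [0.5086, -0.1085, 0.0582]
tcp_rot: [179.4, -0.8, -178.8]
wrist_force: [-0.3, -0.2, 5.3]
opening: 0.0223
grasp_force: 59.4
now [ 0.5086 -0.1085  0.0582] [ 179.4   -0.8 -178.8] open 0.0223 F 59.4 q [-12.   2. -12.  77.   0. -13.] t 16.65
tool z [-0.014  0.01  -1.   ] shift mm [1.5 0.5 5.2] yaw rad 0.003
time: 17.32
ee_pos: [0.5108, -0.1099, 0.1885]
tcp_rot: [179.4, -0.7, -178.8]
wrist_force: [-0.0, 0.6, -2.4]
opening: 0.0219
grasp_force: 58.9
now [ 0.5108 -0.1099  0.1885] [ 179.4   -0.7 -178.8] open 0.0219 F 58.9 q [-12.   1.   2.  91.   0. -14.] t 17.3167
tool z [-0.013  0.01  -1.   ] shift mm [ 43.9 474.7  13.9] yaw rad 0.073
1mm world x -> [-1.    -0.02  -0.013]
1mm world y -> [-0.021  1.     0.01 ]
1mm world z -> [ 0.013  0.01  -1.   ]
```

View pics/p4.png

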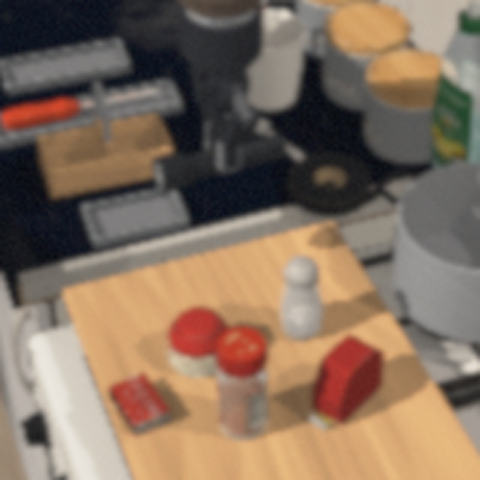

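The torch is held level at (220,160) on the 480 px crop. I'll carry it to the middle tray.

```bash

python3 -m handwheel '{"gripper":[-1,-1,-1,-1,-1,-1,-1,-1],"slide":[[20,20,0],[20,38,0],[15,38,0],[10,38,0],[0,38,0],[0,38,0],[0,38,0],[0,38,0]],"yaw":[0.02,0.02,0.02,0.013,0,0,0,0]}' 60
python3 -m handwheel '{"gripper":[-1,-1,-1,-1,-1,-1,-1,-1],"slide":[[0,38,0],[0,38,0],[0,38,0],[0,38,0],[0,35,0],[0,0,30],[0,0,30],[0,0,0]],"yaw":[0,0,0,0,0,0,0,0]}' 60
python3 go.py .46 .364 .06 177
```

```text
time: 18.03
ee_pos: [0.4545, 0.1768, 0.1895]
tcp_rot: [179.5, -1.0, 177.0]
wrist_force: [0.8, -0.5, -1.4]
opening: 0.0223
grasp_force: 59.0
time: 18.7
ee_pos: [0.4614, 0.361, 0.1245]
tcp_rot: [179.9, -1.4, 177.1]
wrist_force: [-1.0, 0.1, -2.9]
opening: 0.022
grasp_force: 59.2
now [0.4614 0.361  0.1245] [179.9  -1.4 177.1] open 0.022 F 59.2 q [38. 10.  4. 85.  1. 40.] t 18.7
tool z [-0.025  0.003 -1.   ] shift mm [-0.   2.8 64.6] yaw rad 0.001
1mm world x -> [-0.998  0.051 -0.025]
1mm world y -> [0.051 0.999 0.003]
1mm world z -> [ 0.025  0.001 -1.   ]
```

```bash

python3 -m handwheel '{"gripper":[-1,-1,-1,-1,-1,-1,-1,-1],"slide":[[0,3,25],[0,0,25],[0,0,18],[0,0,12],[0,0,10],[0,0,8],[0,0,0],[0,0,0]],"yaw":[0,0,0,0,0,0,0,0]}' 60
python3 go.py .46 .364 .0215 177|head -2
```

```text
time: 19.37
ee_pos: [0.4634, 0.3665, 0.0356]
tcp_rot: [179.5, -0.9, 177.0]
wrist_force: [1.2, -0.1, -1.4]
opening: 0.022
grasp_force: 59.2
now [0.4634 0.3665 0.0356] [179.5  -0.9 177. ] open 0.022 F 59.2 q [38. 12. -4. 74.  1. 41.] t 19.3667
tool z [-0.015  0.01  -1.   ] shift mm [ 3.1 -2.8 14.1] yaw rad -0.0
```

```bash

python3 -m handwheel '{"gripper":[-1,-1,-1,-1],"slide":[[3,-2,6],[0,0,4],[0,0,3],[0,0,0]],"yaw":[0,0,0,0]}' 60
python3 go.py .46 .364 .0215 177|head -2
```

```text
time: 19.7
ee_pos: [0.4597, 0.3646, 0.0216]
tcp_rot: [179.5, -0.9, 177.0]
wrist_force: [-0.3, -0.5, -1.4]
opening: 0.0221
grasp_force: 59.3
now [0.4597 0.3646 0.0216] [179.5  -0.9 177. ] open 0.0221 F 59.3 q [38. 11. -6. 73.  1. 41.] t 19.7
tool z [-0.016  0.01  -1.   ] shift mm [-0.4 -0.5  0. ] yaw rad -0.0
```

```bash

python3 -m handwheel '{"gripper":[-0.4,-0.4,0.2,0.5,0.8,1,1,1],"slide":[[0,0,0],[0,0,0],[0,0,0],[0,0,-5],[0,0,-20],[0,0,-38],[0,0,-38],[0,0,-38]],"yaw":[0,0,0,0,0,0,0,0]}' 60
python3 -m handwheel '{"gripper":[1,1,1,1,1,1,1,1],"slide":[[0,-20,-10],[0,-38,0],[0,-38,0],[0,-38,0],[0,-38,0],[0,-38,0],[0,-38,0],[0,-38,0]],"yaw":[-0.02,-0.02,-0.012,0,0,0,0,0]}' 60
python3 -m handwheel '{"gripper":[1,1,1,1,1,1,1,1],"slide":[[0,-38,0],[0,-38,0],[0,-38,0],[-10,-38,0],[-20,-38,0],[-20,-38,0],[-20,-38,0],[-20,-10,0]],"yaw":[0,0,0,0,0,0,0,0]}' 60
python3 go.py .551 -.208 .15 180
python3 - <<'E'
from meas import *
cv2.imwrite('pics/p5.png',np.vstack([cv2.resize(S['img'][100:220,180:340,::-1],(480,300),interpolation=cv2.INTER_CUBIC),cv2.resize(T['img'][180:290,180:340,::-1],(480,300),interpolation=cv2.INTER_CUBIC)]))
E
```

```text
time: 20.37
ee_pos: [0.4618, 0.3631, 0.1632]
tcp_rot: [179.5, -0.9, 177.0]
wrist_force: [0.6, 0.2, -0.4]
opening: 0.0855
grasp_force: 0.0
time: 21.03
ee_pos: [0.459, 0.0756, 0.1691]
tcp_rot: [179.4, -0.8, 180.0]
wrist_force: [0.5, -0.8, 0.0]
opening: 0.0856
grasp_force: 0.0
time: 21.7
ee_pos: [0.5478, -0.2001, 0.1645]
tcp_rot: [179.5, -0.8, 179.8]
wrist_force: [0.3, 1.3, 0.1]
opening: 0.0851
grasp_force: 0.0
now [ 0.5478 -0.2001  0.1645] [179.5  -0.8 179.8] open 0.0851 F 0.0 q [-20.  10.   8.  89.   0. -20.] t 21.7
tool z [-0.014  0.009 -1.   ] shift mm [-3.5 -8.  14.4] yaw rad -0.004
1mm world x -> [-1.     0.004 -0.014]
1mm world y -> [0.004 1.    0.009]
1mm world z -> [ 0.014  0.009 -1.   ]
```

View pics/p5.png

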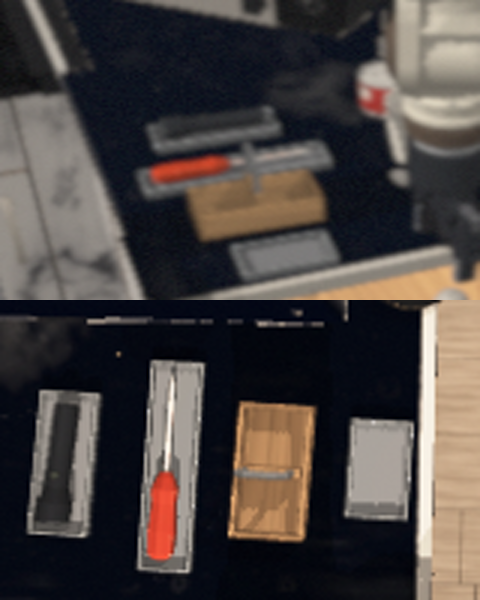

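Both the torch (65,460) and the screwdriver (163,470) lie in their trays, and the caddy stands clear with its centre at (272,471). Now the shaker.

```bash

python3 - <<'E'
from meas import *
f=lambda p:(p[0]/3+180,(p[1]-300)*110/300+180)
print('left rim',plane(T,[f((234.5,470))],.038),'right base',plane(T,[f((310,472))],0.),'near/far rim',plane(T,[f((266,539)),f((278.5,403.5))],.038))
E
python3 -m handwheel '{"gripper":[1,1,1,1,1,1,1,1],"slide":[[-3.5,-8,0],[0,0,0],[0,0,20],[0,0,20],[0,0,20],[0,0,14],[0,0,6],[0,0,0]],"yaw":[0,0,0,0,0,0,0,0]}' 40
python3 go.py .551 -.208 .082 180 | head -2
```

```text
left rim [[0.45328566 0.18796429 0.038     ]] right base [[0.45057639 0.11838371 0.        ]] near/far rim [[0.38069755 0.15538967 0.038     ]
 [0.52511152 0.14699497 0.038     ]]
time: 22.57
ee_pos: [0.5488, -0.2018, 0.0831]
tcp_rot: [179.4, -1.0, -180.0]
wrist_force: [-0.7, 0.1, -0.3]
opening: 0.0854
grasp_force: 0.0
now [ 0.5488 -0.2018  0.0831] [ 179.4   -1.  -180. ] open 0.0854 F 0.0 q [-20.  10.  -0.  80.   0. -20.] t 22.5667
tool z [-0.017  0.011 -1.   ] shift mm [-2.2 -6.2  1. ] yaw rad 0.0
```

```bash

python3 -m handwheel '{"gripper":[1,1,-1,-1,-1,-1,-1,-1],"slide":[[-2,-6,1],[0,0,0],[0,0,0],[0,0,0],[0,0,0],[0,0,0],[0,0,0],[0,0,0]],"yaw":[0,0,0,0,0,0,0,0]}' 40
python3 -m handwheel '{"gripper":[-1,-1,-1,-1],"slide":[[0,0,0],[0,0,0],[0,0,0],[0,0,0]],"yaw":[0,0,0,0]}' 40
python3 go.py .489 .151 .11 177 | head -2
```

```text
time: 23.23
ee_pos: [0.5519, -0.2086, 0.0836]
tcp_rot: [179.4, -0.8, 180.0]
wrist_force: [-0.3, -0.3, 4.8]
opening: 0.036
grasp_force: 38.3
time: 23.57
ee_pos: [0.5519, -0.2086, 0.0835]
tcp_rot: [179.4, -0.8, 180.0]
wrist_force: [-0.6, -1.1, 5.3]
opening: 0.0359
grasp_force: 38.4
now [ 0.5519 -0.2086  0.0835] [179.4  -0.8 180. ] open 0.0359 F 38.4 q [-21.  11.   0.  80.   0. -21.] t 23.5667
tool z [-0.014  0.01  -1.   ] shift mm [ 63.4 359.8 -22. ] yaw rad 0.052
```

```bash

python3 -m handwheel '{"gripper":[-1,-1,-1,-1,-1,-1,-1,-1],"slide":[[0,0,-5],[0,0,-15],[0,0,-20],[0,0,-20],[0,0,0],[0,20,0],[5,30,0],[10,30,0]],"yaw":[0,0,0,0,0,0,0,0]}' 40
python3 -m handwheel '{"gripper":[-1,-1,-1,-1,-1,-1,-1,-1],"slide":[[10,35,0],[10,35,0],[10,35,0],[8,35,0],[5,35,0],[5,35,0],[0,25,0],[0,0,0]],"yaw":[0.01,0.01,0.01,0.01,0.01,0,0,0]}' 40
python3 go.py .489 .151 .12 177
python3 - <<'E'
from meas import *
cv2.imwrite('pics/p6.png',cv2.resize(S['img'][90:230,180:360,::-1],(617,480),interpolation=cv2.INTER_CUBIC))
E
```

```text
time: 24.23
ee_pos: [0.5375, -0.1286, 0.1426]
tcp_rot: [179.4, -0.9, 179.9]
wrist_force: [0.5, 0.1, -1.1]
opening: 0.0361
grasp_force: 38.4
time: 24.9
ee_pos: [0.4957, 0.1105, 0.1462]
tcp_rot: [179.4, -0.9, 177.3]
wrist_force: [0.1, 0.9, -1.0]
opening: 0.0362
grasp_force: 38.3
now [0.4957 0.1105 0.1462] [179.4  -0.9 177.3] open 0.0362 F 38.3 q [12. -1. -5. 86.  1. 15.] t 24.9
tool z [-0.016  0.011 -1.   ] shift mm [ 8.1 39.8 26.7] yaw rad 0.006
1mm world x -> [-0.999  0.047 -0.016]
1mm world y -> [0.047 0.999 0.011]
1mm world z -> [ 0.016  0.01  -1.   ]
```

View pics/p6.png

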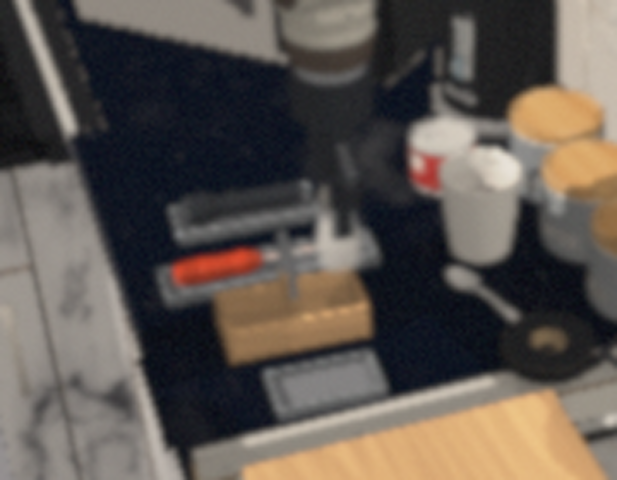

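The shaker hangs upright at (340,245), just before the far bay. I'll centre it, lower it in small steps and release.

```bash

python3 -m handwheel '{"gripper":[-1,-1,-1,-1,-1,-1,-1,-1],"slide":[[3,20,0],[3,20,0],[0,0,0],[0,0,20],[0,0,20],[0,0,15],[0,0,0],[0,0,0]],"yaw":[0.006,0,0,0,0,0,0,0]}' 40
python3 go.py .490 .151 .0475 177
```

```text
time: 25.67
ee_pos: [0.4912, 0.1464, 0.0919]
tcp_rot: [179.5, -1.0, 176.7]
wrist_force: [-0.1, 0.1, -0.8]
opening: 0.036
grasp_force: 38.5
now [0.4912 0.1464 0.0919] [179.5  -1.  176.7] open 0.036 F 38.5 q [ 16.   0. -10.  80.   1.  19.] t 25.6667
tool z [-0.017  0.009 -1.   ] shift mm [ 0.7  4.1 44.4] yaw rad -0.005
1mm world x -> [-0.998  0.058 -0.017]
1mm world y -> [0.057 0.998 0.009]
1mm world z -> [ 0.017  0.008 -1.   ]
```

```bash

python3 -m handwheel '{"gripper":[-1,-1,-1,-1,-1,-1,-1,-1],"slide":[[0,4.5,0],[0,0,0],[0,0,12],[0,0,12],[0,0,8],[0,0,6],[0,0,4],[0,0,0]],"yaw":[0,0,0,0,0,0,0,0]}' 40
python3 go.py .490 .151 .0475 177
```

```text
time: 26.33
ee_pos: [0.4905, 0.1523, 0.0492]
tcp_rot: [179.5, -1.0, 176.8]
wrist_force: [0.6, -0.5, -1.3]
opening: 0.0361
grasp_force: 38.5
now [0.4905 0.1523 0.0492] [179.5  -1.  176.8] open 0.0361 F 38.5 q [ 17.   1. -14.  76.   1.  20.] t 26.3333
tool z [-0.017  0.01  -1.   ] shift mm [ 0.4 -1.3  1.7] yaw rad -0.004
1mm world x -> [-0.998  0.056 -0.017]
1mm world y -> [0.056 0.998 0.01 ]
1mm world z -> [ 0.017  0.009 -1.   ]
```

```bash

python3 -m handwheel '{"gripper":[-1,-0.1,0.1,0.3,1,1,1,1],"slide":[[0,0,1.5],[0,0,0],[0,0,0],[0,0,0],[0,0,-3],[0,0,-15],[0,0,-30],[0,0,-38]],"yaw":[0,0,0,0,0,0,0,0]}' 40
python3 -m handwheel '{"gripper":[1,1,1,1,1,1,1,1],"slide":[[0,-20,-30],[0,-38,-20],[0,-38,-5],[4,-38,0],[4,-38,0],[4,-38,0],[4,-38,0],[4,-38,0]],"yaw":[-0.01,-0.02,-0.02,0,0,0,0,0]}' 60
python3 -m handwheel '{"gripper":[1,1,1,1,1,1,1,1],"slide":[[3,-38,0],[0,-38,0],[0,-38,0],[0,-32,0],[0,-20,0],[0,0,0],[0,0,0],[0,0,0]],"yaw":[0,0,0,0,0,0,0,0]}' 60
python3 go.py .456 -.308 .15 180
python3 - <<'E'
from meas import *
cv2.imwrite('pics/p7.png',np.vstack([cv2.resize(S['img'][120:220,200:340,::-1],(420,300),interpolation=cv2.INTER_CUBIC),cv2.resize(T['img'][190:290,200:340,::-1],(420,300),interpolation=cv2.INTER_CUBIC)]))
E
```

```text
time: 27.0
ee_pos: [0.4912, 0.1512, 0.1343]
tcp_rot: [179.5, -1.1, 176.8]
wrist_force: [0.7, 0.3, 0.7]
opening: 0.0853
grasp_force: 0.0
time: 27.67
ee_pos: [0.4677, -0.1354, 0.1876]
tcp_rot: [179.4, -0.8, 179.6]
wrist_force: [0.5, -0.3, 0.2]
opening: 0.0852
grasp_force: 0.0
time: 28.33
ee_pos: [0.4641, -0.2991, 0.1855]
tcp_rot: [179.4, -0.9, 179.6]
wrist_force: [0.7, 0.6, 0.6]
opening: 0.0854
grasp_force: 0.0
now [ 0.4641 -0.2991  0.1855] [179.4  -0.9 179.6] open 0.0854 F 0.0 q [-33.   6.   6.  91.   0. -32.] t 28.3333
tool z [-0.015  0.01  -1.   ] shift mm [ 7.5 -9.3 35.5] yaw rad -0.007
1mm world x -> [-1.     0.007 -0.015]
1mm world y -> [0.007 1.    0.01 ]
1mm world z -> [ 0.015  0.01  -1.   ]
```

View pics/p7.png

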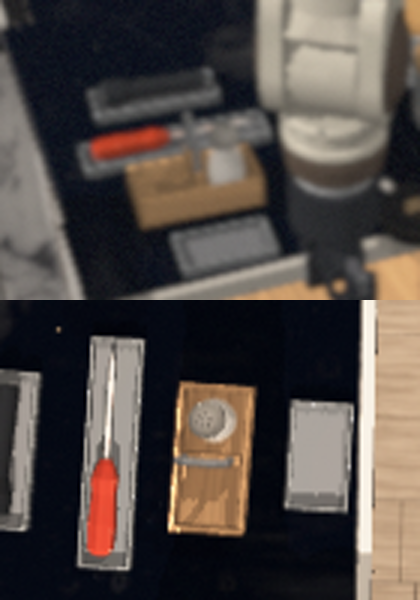

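The shaker stands upright in the far bay at (212,420), and the caddy hasn't shifted. Next the jar; I've viewed 13 pictures, so I'll rely on masks from here.

```bash

python3 -m handwheel '{"gripper":[1,1,1,1,1,1,1,1],"slide":[[7,-9,0],[0,0,0],[0,0,20],[0,0,25],[0,0,20],[0,0,14],[0,0,6],[0,0,0]],"yaw":[-0.007,0,0,0,0,0,0,0]}' 40
python3 go.py .457 -.308 .097 180 | head -2
```

```text
time: 29.1
ee_pos: [0.4555, -0.3065, 0.0992]
tcp_rot: [179.4, -1.0, -179.9]
wrist_force: [0.2, -0.4, 0.2]
opening: 0.0854
grasp_force: 0.0
now [ 0.4555 -0.3065  0.0992] [ 179.4   -1.  -179.9] open 0.0854 F 0.0 q [-34.   5.  -4.  82.   0. -34.] t 29.1
tool z [-0.017  0.011 -1.   ] shift mm [-1.6 -1.5  2.1] yaw rad 0.001
```

```bash

python3 -m handwheel '{"gripper":[1,-1,-1,-1,-1,-1,-1,-1],"slide":[[-1.5,-1.5,0],[0,0,0],[0,0,0],[0,0,0],[0,0,0],[0,0,0],[0,0,0],[0,0,0]],"yaw":[0,0,0,0,0,0,0,0]}' 40
python3 -m handwheel '{"gripper":[-1,-1,-1],"slide":[[0,0,0],[0,0,0],[0,0,0]],"yaw":[0,0,0]}' 40
python3 -m handwheel '{"gripper":[-1,-1,-1,-1,-1,-1,-1,-1],"slide":[[0,0,-5],[0,0,-15],[0,0,-25],[0,0,-25],[0,0,-15],[0,0,0],[0,0,0],[0,0,0]],"yaw":[0,0,0,0,0,0,0,0]}' 40
python3 go.py .417 .155 .13 177
python3 - <<'E'
from meas import *
k=cnt(S,(270,225,312,258),red);show('timer side',k,S,.08)
E
```

```text
time: 29.77
ee_pos: [0.4576, -0.3096, 0.1011]
tcp_rot: [179.5, -0.8, -180.0]
wrist_force: [-0.2, -1.7, 6.5]
opening: 0.0435
grasp_force: 40.3
time: 30.02
ee_pos: [0.4576, -0.3095, 0.1011]
tcp_rot: [179.5, -0.8, -180.0]
wrist_force: [-0.8, -1.6, 5.7]
opening: 0.0438
grasp_force: 40.3
time: 30.68
ee_pos: [0.4582, -0.3097, 0.1838]
tcp_rot: [179.4, -0.9, -180.0]
wrist_force: [-0.3, -0.4, -1.6]
opening: 0.0435
grasp_force: 40.7
now [ 0.4582 -0.3097  0.1838] [ 179.4   -0.9 -180. ] open 0.0435 F 40.7 q [-34.   6.   6.  91.   0. -34.] t 30.6833
tool z [-0.017  0.011 -1.   ] shift mm [ 40.  464.1  59.7] yaw rad 0.053
1mm world x -> [-1.    -0.    -0.017]
1mm world y -> [-0.001  1.     0.011]
1mm world z -> [ 0.017  0.011 -1.   ]
timer side px [293.5 240.5] rect@z 0.08 [ 438.  -217.7] [60.5 37.1] 71.2 pxbox (287, 233, 14, 16)
```

```bash

python3 -m handwheel '{"gripper":[-1,-1,-1,-1,-1,-1,-1,-1],"slide":[[0,20,0],[5,35,0],[5,38,0],[5,38,0],[5,38,0],[5,38,0],[0,38,0],[0,38,0]],"yaw":[0.01,0.02,0.02,0,0,0,0,0]}' 40
python3 -m handwheel '{"gripper":[-1,-1,-1,-1,-1,-1,-1,-1],"slide":[[0,38,0],[0,38,0],[0,38,0],[0,30,0],[0,20,0],[0,0,10],[0,0,10],[0,0,0]],"yaw":[0,0,0,0,0,0,0,0]}' 40
python3 go.py .417 .155 .12 177
```

```text
time: 31.45
ee_pos: [0.4435, -0.0246, 0.1876]
tcp_rot: [179.5, -0.9, 177.1]
wrist_force: [1.7, 0.7, -1.2]
opening: 0.0436
grasp_force: 40.8
time: 32.12
ee_pos: [0.4523, 0.1373, 0.1692]
tcp_rot: [179.5, -0.8, 177.2]
wrist_force: [0.6, 0.3, 3.6]
opening: 0.0438
grasp_force: 40.2
now [0.4523 0.1373 0.1692] [179.5  -0.8 177.2] open 0.0438 F 40.2 q [16. -6. -8. 89.  1. 19.] t 32.1167
tool z [-0.014  0.01  -1.   ] shift mm [35.4 15.5 49.9] yaw rad 0.003
1mm world x -> [-0.999  0.049 -0.014]
1mm world y -> [0.049 0.999 0.01 ]
1mm world z -> [ 0.015  0.009 -1.   ]
```

The jar's base is at hoop height over the hoop (x came out 35 mm high), so I'll lift it before moving across.

```bash

python3 -m handwheel '{"gripper":[-1,-1,-1,-1,-1,-1,-1,-1],"slide":[[0,0,-15],[0,0,-15],[0,0,0],[17,8,0],[18,8,0],[0,0,0],[0,0,0],[0,0,0]],"yaw":[0,0,0,0,0.003,0,0,0]}' 40
python3 go.py .417 .155 .12 177
python3 - <<'E'
from meas import *
show('cad',cnt(T,(252,210,288,285),wood),T,.038)
k=cnt(S,(240,163,292,198),wood);print(cv2.boundingRect(k.astype(np.int32)))
k=cnt(S,(230,110,300,180),red);print('reds',cv2.boundingRect(k.astype(np.int32)))
cv2.imwrite('pics/p8.png',np.vstack([cv2.resize(S['img'][100:200,200:340,::-1],(420,300),interpolation=cv2.INTER_CUBIC),cv2.resize(T['img'][190:290,200:340,::-1],(420,300),interpolation=cv2.INTER_CUBIC)]))
E
```

```text
time: 32.78
ee_pos: [0.4187, 0.1546, 0.1997]
tcp_rot: [179.5, -0.9, 177.0]
wrist_force: [-0.2, 0.4, -1.8]
opening: 0.0439
grasp_force: 41.1
now [0.4187 0.1546 0.1997] [179.5  -0.9 177. ] open 0.0439 F 41.1 q [20. -9. -7. 93.  1. 23.] t 32.7833
tool z [-0.015  0.01  -1.   ] shift mm [ 0.5 -0.4 79.7] yaw rad -0.0
1mm world x -> [-0.998  0.053 -0.015]
1mm world y -> [0.053 0.999 0.01 ]
1mm world z -> [ 0.016  0.009 -1.   ]
cad px [270.6 237.7] rect@z 0.038 [467.6 152.1] [ 74.9 116. ] 86.6 pxbox (257, 217, 28, 42)
(242, 168, 46, 27)
reds (231, 162, 25, 11)
```

```bash

python3 -m handwheel '{"gripper":[-1,-1,-1,-1,-1,-1,-1,-1],"slide":[[1,0,20],[0,0,20],[0,0,20],[0,0,15],[0,0,10],[0,0,0],[0,0,0],[0,0,0]],"yaw":[0,0,0,0,0,0,0,0]}' 40
python3 go.py .417 .155 .066 177 | head -2
python3 - <<'E'
from meas import *
o=sensors.get_obs();p=o['ee_pos']
u=proj(S,[p+[0,0,.0355]])[0].astype(int);print('pred lid px',u)   # lid z 85..106 => TCP-60+95.5
for cam,n in ((S,'side'),):
    k=cnt(cam,(u[0]-20,u[1]-20,u[0]+20,u[1]+20),red)
    print(n,cv2.boundingRect(k.astype(np.int32)) if k is not None else None)
E
```

```text
time: 33.55
ee_pos: [0.4168, 0.156, 0.1165]
tcp_rot: [179.4, -0.8, 177.0]
wrist_force: [0.9, 0.1, -0.7]
opening: 0.0438
grasp_force: 41.1
now [0.4168 0.156  0.1165] [179.4  -0.8 177. ] open 0.0438 F 41.1 q [ 20. -10. -17.  83.   1.  23.] t 33.55
tool z [-0.014  0.011 -1.   ] shift mm [-1.  -1.5 50.5] yaw rad -0.0
pred lid px [250 151]
side (231, 164, 14, 7)
```

```bash

python3 -m handwheel '{"gripper":[-1,-1,-1,-1,-1,-1],"slide":[[0,-1,10],[0,0,10],[0,0,8],[0,0,0],[0,0,0],[0,0,0]],"yaw":[0,0,0,0,0,0]}' 40
python3 -m handwheel '{"gripper":[-1,-1,-1,-1,-1,-1],"slide":[[0,0,8],[0,0,7],[0,0,4],[0,0,3],[0,0,0],[0,0,0]],"yaw":[0,0,0,0,0,0]}' 40
python3 go.py .417 .155 .066 177 | head -2
```

```text
time: 34.15
ee_pos: [0.4157, 0.1553, 0.0876]
tcp_rot: [179.5, -0.9, 177.0]
wrist_force: [0.5, 0.0, -1.4]
opening: 0.0437
grasp_force: 41.1
time: 34.65
ee_pos: [0.4154, 0.1555, 0.0654]
tcp_rot: [179.5, -0.9, 177.0]
wrist_force: [-0.5, 1.1, -1.2]
opening: 0.0438
grasp_force: 41.1
now [0.4154 0.1555 0.0654] [179.5  -0.9 177. ] open 0.0438 F 41.1 q [ 20.  -9. -22.  78.   1.  23.] t 34.65
tool z [-0.015  0.01  -1.   ] shift mm [-1.6 -0.4 -0.6] yaw rad -0.0
```

```bash

python3 -m handwheel '{"gripper":[-0.1,0.1,0.3,1,1,1,1,1],"slide":[[0,0,0],[0,0,0],[0,0,0],[0,0,-3],[0,0,-15],[0,0,-30],[0,0,-38],[0,0,-38]],"yaw":[0,0,0,0,0,0,0,0]}' 40
python3 go.py .417 .155 .2 177 | head -2
python3 - <<'E'
from meas import *
for v in (150,190):
    k=cnt(T,(415,190,452,228),lambda h,s,vv:red(h,s,vv)&(vv>v)); r=show(f'tape top v{v}',k,T,.102)
    P=plane(T,k,.102)[:,:2].astype(np.float32)*1000; m=cv2.moments(P); print('centroid',m['m10']/m['m00'],m['m01']/m['m00']); print(P.round(0).astype(int).tolist()[::3])
E
```

```text
time: 35.32
ee_pos: [0.4168, 0.154, 0.191]
tcp_rot: [179.5, -0.9, 177.0]
wrist_force: [0.7, 0.1, 0.2]
opening: 0.0854
grasp_force: 0.0
now [0.4168 0.154  0.191 ] [179.5  -0.9 177. ] open 0.0854 F 0.0 q [20. -9. -8. 92.  1. 23.] t 35.3167
tool z [-0.016  0.01  -1.   ] shift mm [-0.   1.1 -9. ] yaw rad 0.0
tape top v150 px [435.9 210.8] rect@z 0.102 [ 553.2 -313.9] [50.9 35.1] 27.0 pxbox (429, 200, 16, 22)
centroid 553.2115479930361 -315.6530279655362
[[583, -317], [577, -308], [572, -300], [566, -295], [558, -297], [550, -300], [541, -306], [533, -309], [525, -309], [528, -317], [531, -325], [536, -334], [545, -337], [553, -334], [561, -328], [569, -325], [578, -320]]
tape top v190 px [436.6 211.2] rect@z 0.102 [ 552.1 -315.8] [47.2 32.6] 27.0 pxbox (430, 201, 15, 21)
centroid 552.5224993477066 -317.02036762226703
[[580, -320], [575, -311], [569, -303], [563, -297], [555, -300], [547, -306], [539, -309], [530, -311], [525, -314], [530, -323], [533, -331], [542, -334], [550, -334], [558, -331], [567, -325], [575, -322]]
```

```bash

python3 -m handwheel '{"gripper":[1,1,1,1,1,1,1,1],"slide":[[0,-20,0],[0,-38,0],[0,-38,0],[0,-38,0],[-12,-38,0],[-12,-38,0],[-12,-38,0],[-12,-38,0]],"yaw":[0,0,0,0,0,0,0,0]}' 60
python3 -m handwheel '{"gripper":[1,1,1,1,1,1,1,1],"slide":[[-18,-38,0],[-18,-38,0],[-18,-38,0],[-18,-38,0],[-8,-30,0],[0,0,0],[0,0,0],[0,0,0]],"yaw":[0,0,0,0,-0.12,-0.12,-0.12,-0.12]}' 60
python3 go.py .553 -.314 .12 -153
python3 - <<'E'
from meas import *
# jar lid & salt in caddy, top view
k=cnt(T,(250,205,292,285),red);r=show('jar lid',k,T,.105)
k=cnt(T,(250,210,275,240),wht);show('salt cap',k,T,.09)
show('caddy',cnt(T,(252,205,290,285),lambda h,s,v:wood(h,s,v)),T,.038)
k=cnt(T,(384,235,412,262),red);show('timer',k,T,.08)
E
```

```text
time: 36.08
ee_pos: [0.4503, -0.136, 0.1865]
tcp_rot: [179.5, -0.8, 177.0]
wrist_force: [0.6, 0.3, 0.5]
opening: 0.0858
grasp_force: 0.0
time: 36.75
ee_pos: [0.5199, -0.3192, 0.1827]
tcp_rot: [179.1, -0.6, -155.2]
wrist_force: [0.3, 0.8, 0.6]
opening: 0.085
grasp_force: 0.0
now [ 0.5199 -0.3192  0.1827] [ 179.1   -0.6 -155.2] open 0.085 F 0.0 q [-32.  14.  15.  92.   0. -56.] t 36.75
tool z [-0.016  0.011 -1.   ] shift mm [-32.9 -10.2  62.2] yaw rad -0.039
1mm world x -> [-0.908 -0.419 -0.016]
1mm world y -> [-0.419  0.908  0.011]
1mm world z -> [ 0.01   0.016 -1.   ]
jar lid px [265.6 258.3] rect@z 0.105 [413.5 155.4] [43.2 44. ] 64.7 pxbox (258, 250, 17, 17)
salt cap px [268.5 230. ] rect@z 0.09 [491.  151.5] [33.5 30.8] 1.5 pxbox (263, 224, 12, 13)
caddy px [270.1 242.7] rect@z 0.038 [453.3 153. ] [ 74.5 145.6] 87.1 pxbox (256, 217, 29, 51)
timer px [397.5 248. ] rect@z 0.08 [ 447.1 -211.5] [53.5 53.9] 45.9 pxbox (388, 238, 20, 21)
```

Jar, shaker, caddy and timer all measure where they should. Now the tape measure.

```bash

python3 -m handwheel '{"gripper":[1,1,1,1,1,1],"slide":[[-16,-5,0],[-17,-5,0],[0,0,15],[0,0,15],[0,0,0],[0,0,0]],"yaw":[-0.039,0,0,0,0,0]}' 60
python3 go.py .553 -.314 .071 -153
```

```text
time: 37.35
ee_pos: [0.5532, -0.3124, 0.1524]
tcp_rot: [179.0, -0.6, -153.4]
wrist_force: [-0.1, -0.9, -0.8]
opening: 0.0853
grasp_force: 0.0
now [ 0.5532 -0.3124  0.1524] [ 179.    -0.6 -153.4] open 0.0853 F 0.0 q [-29.  17.  15.  89.   0. -56.] t 37.35
tool z [-0.016  0.011 -1.   ] shift mm [ 0.1 -2.7 81.3] yaw rad -0.007
1mm world x -> [-0.894 -0.447 -0.016]
1mm world y -> [-0.447  0.894  0.011]
1mm world z -> [ 0.01   0.017 -1.   ]
```

```bash

python3 -m handwheel '{"gripper":[1,1,1,1,1,1,1,1],"slide":[[0,-2,20],[0,0,20],[0,0,20],[0,0,12],[0,0,6],[0,0,0],[0,0,0],[0,0,0]],"yaw":[-0.007,0,0,0,0,0,0,0]}' 60
python3 -m handwheel '{"gripper":[-1,-1,-1,-1,-1,-1,-1,-1],"slide":[[0,0,0],[0,0,0],[0,0,0],[0,0,0],[0,0,0],[0,0,0],[0,0,0],[0,0,0]],"yaw":[0,0,0,0,0,0,0,0]}' 60
python3 go.py .553 -.314 .071 -153 | head -2
python3 -m handwheel '{"gripper":[-1,-1,-1,-1,-1,-1,-1,-1],"slide":[[0,0,-5],[0,0,-15],[0,0,-25],[0,0,-30],[0,0,-25],[0,0,0],[0,0,0],[0,0,0]],"yaw":[0.09,0.09,0.09,0.09,0.09,0.07,0,0]}' 60
python3 go.py .457 .05 .15 178
```

```text
time: 38.02
ee_pos: [0.5539, -0.3142, 0.0764]
tcp_rot: [179.2, -0.4, -152.9]
wrist_force: [0.9, -0.6, 0.0]
opening: 0.0852
grasp_force: 0.0
time: 38.68
ee_pos: [0.5535, -0.314, 0.0753]
tcp_rot: [179.1, -0.5, -152.9]
wrist_force: [0.7, -1.5, 3.7]
opening: 0.0329
grasp_force: 60.1
now [ 0.5535 -0.314   0.0753] [ 179.1   -0.5 -152.9] open 0.0329 F 60.1 q [-30.  18.   7.  81.   0. -57.] t 38.6833
tool z [-0.014  0.01  -1.   ] shift mm [0.4 0.2 4.3] yaw rad 0.002
time: 39.35
ee_pos: [0.5546, -0.3146, 0.1736]
tcp_rot: [179.4, -1.0, 177.5]
wrist_force: [-0.5, -1.1, -1.8]
opening: 0.0328
grasp_force: 59.6
now [ 0.5546 -0.3146  0.1736] [179.4  -1.  177.5] open 0.0328 F 59.6 q [-30.  18.  18.  92.   0. -27.] t 39.35
tool z [-0.016  0.011 -1.   ] shift mm [113.1 359.6  29.3] yaw rad -0.009
1mm world x -> [-0.999  0.044 -0.016]
1mm world y -> [0.044 0.999 0.011]
1mm world z -> [ 0.017  0.01  -1.   ]
```

```bash

python3 -m handwheel '{"gripper":[-1,-1,-1,-1,-1,-1,-1,-1],"slide":[[5,20,0],[12,36,0],[12,36,0],[12,36,0],[12,36,0],[12,36,0],[12,36,0],[12,36,0]],"yaw":[-0.009,0,0,0,0,0,0,0]}' 60
python3 -m handwheel '{"gripper":[-1,-1,-1,-1,-1,-1,-1,-1],"slide":[[12,36,0],[10,30,0],[0,20,10],[0,0,20],[0,0,20],[0,0,10],[0,0,0],[0,0,0]],"yaw":[0,0,0,0,0,0,0,0]}' 60
python3 go.py .457 .05 .06 178
```

```text
time: 40.02
ee_pos: [0.4746, -0.038, 0.1771]
tcp_rot: [179.4, -1.0, 178.0]
wrist_force: [0.3, 0.5, -1.6]
opening: 0.0332
grasp_force: 59.7
time: 40.68
ee_pos: [0.456, 0.0475, 0.1193]
tcp_rot: [179.5, -1.0, 177.9]
wrist_force: [0.8, -0.3, -0.8]
opening: 0.0332
grasp_force: 59.7
now [0.456  0.0475 0.1193] [179.5  -1.  177.9] open 0.0332 F 59.7 q [  6.  -7. -14.  84.   1.   8.] t 40.6833
tool z [-0.017  0.01  -1.   ] shift mm [-1.9  2.  59.3] yaw rad -0.002
1mm world x -> [-0.999  0.037 -0.017]
1mm world y -> [0.037 0.999 0.01 ]
1mm world z -> [ 0.017  0.009 -1.   ]
```

```bash

python3 -m handwheel '{"gripper":[-1,-1,-1,-1,-1,-1,-1,-1],"slide":[[-1.5,2,0],[0,0,20],[0,0,20],[0,0,12],[0,0,6],[0,0,0],[0,0,0],[0,0,0]],"yaw":[0,0,0,0,0,0,0,0]}' 60
python3 go.py .457 .05 .038 178|head -2
python3 - <<'E'
from meas import *
a=cv2.resize(S['img'][140:225,225:325,::-1],(600,510),interpolation=cv2.INTER_CUBIC)
cv2.imwrite('pics/p9.png',a)
E
```

```text
time: 41.35
ee_pos: [0.458, 0.0503, 0.0631]
tcp_rot: [179.4, -0.8, 177.9]
wrist_force: [0.9, 0.2, -2.0]
opening: 0.033
grasp_force: 59.7
now [0.458  0.0503 0.0631] [179.4  -0.8 177.9] open 0.033 F 59.7 q [  6.  -6. -20.  77.   1.   8.] t 41.35
tool z [-0.013  0.01  -1.   ] shift mm [ 0.7 -0.6 25.1] yaw rad -0.003
```

View pics/p9.png

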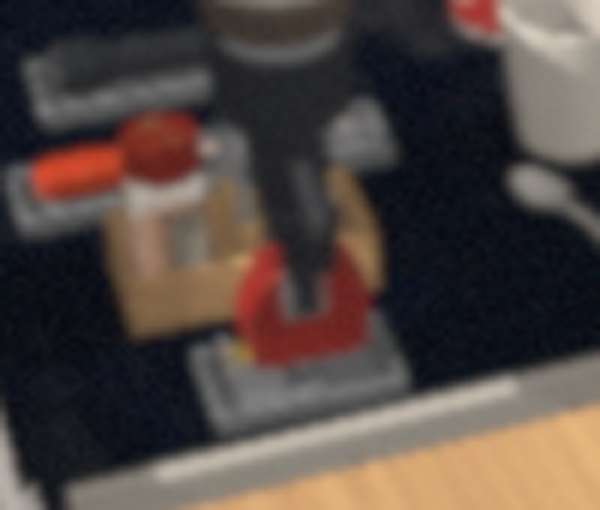

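The jar stands upright in the near bay (160,200). The tape measure hovers over the short tray, its hook at (238,352) and its case end at (371,347). I'll check its ends before lowering.

```bash
python3 - <<'E'
from meas import *
f=lambda p:(p[0]/6+225,p[1]/6+140)
print(plane(S,[f((236,355)),f((256,363)),f((371,346))],.03).round(3))
E
```

```text
[[0.422 0.047 0.03 ]
 [0.431 0.037 0.03 ]
 [0.494 0.028 0.03 ]]
```

```bash

python3 -m handwheel '{"gripper":[-1,-1,-1,-1,-1,-1,-1,-1],"slide":[[0,-0.5,8],[0,0,7],[0,0,5],[0,0,3],[0,0,2],[0,0,0],[0,0,0],[0,0,0]],"yaw":[0,0,0,0,0,0,0,0]}' 60
python3 go.py .457 .05 .038 178|head -2
```

```text
time: 42.22
ee_pos: [0.4567, 0.05, 0.0374]
tcp_rot: [179.5, -0.9, 177.9]
wrist_force: [-4.3, -0.0, 5.3]
opening: 0.033
grasp_force: 60.3
now [0.4567 0.05   0.0374] [179.5  -0.9 177.9] open 0.033 F 60.3 q [  6.  -6. -22.  74.   1.   8.] t 42.2167
tool z [-0.015  0.01  -1.   ] shift mm [-0.3  0.1 -0.6] yaw rad -0.002
```

It touches the tray floor. I'll open only partway, to stay clear of the caddy, and lift.

```bash

python3 -m handwheel '{"gripper":[0.0,0.1,0.2,0.3,0.3,0.3,0.3,0.3],"slide":[[0,0,0],[0,0,0],[0,0,0],[0,0,0],[0,0,-10],[0,0,-25],[0,0,-35],[0,0,-35]],"yaw":[0,0,0,0,0,0,0,0]}' 60
python3 -m handwheel '{"gripper":[0.3,0.3,0.3,0.3,0.3,0.3,0.3,0.3],"slide":[[0,-10,-30],[0,-38,0],[0,-38,0],[0,-38,0],[0,-38,0],[0,-38,0],[0,0,0],[0,0,0]],"yaw":[0,0,0,0,0,0,0,0]}' 60
python3 - <<'E'
from meas import *
o=sensors.get_obs();print(o['ee_pos'],o['wrist_force'],o['time'])
bright=lambda h,s,v:red(h,s,v)&(v>150)
show('tape top',cnt(T,(288,205,328,275),bright),T,.066);show('tape all',cnt(T,(288,205,328,275),red),T,.05)
show('jar lid',cnt(T,(250,240,290,285),red),T,.11);show('salt',cnt(T,(250,210,275,240),wht),T,.092)
show('caddy',cnt(T,(252,205,290,285),wood),T,.038);show('driver',cnt(T,(215,195,254,290),red),T,.018)
k=cnt(T,(192,208,216,272),lambda h,s,v:(v<60)); show('torch',k,T,.018)
# torch: dark blob inside the tray rectangle
kt=cnt(T,(185,205,217,275),gry);print(cv2.boundingRect(kt.astype(np.int32)))
for n,b,z in (('tape side',(240,150,320,215),.03),): 
    k=cnt(S,b,lambda h,s,v:red(h,s,v)); print(n,cv2.boundingRect(k.astype(np.int32)))
E
```

```text
time: 42.88
ee_pos: [0.4579, 0.0488, 0.1433]
tcp_rot: [179.5, -1.0, 177.9]
wrist_force: [0.2, -0.7, 0.7]
opening: 0.0553
grasp_force: 0.0
time: 43.55
ee_pos: [0.4511, -0.1529, 0.1704]
tcp_rot: [179.5, -0.9, 177.6]
wrist_force: [0.6, 0.6, 0.1]
opening: 0.0556
grasp_force: 0.0
[ 0.45146758 -0.15092593  0.17038943] [-0.319992    0.44875743 -0.2424213 ] 43.65
tape top px [305.5 243. ] rect@z 0.066 [455.6  48.4] [51.1 31.3] 1.2 pxbox (300, 234, 12, 19)
tape all px [305.7 241.2] rect@z 0.05 [460.1  48.7] [33.6 63.6] 88.3 pxbox (300, 230, 13, 23)
jar lid px [265.5 258. ] rect@z 0.11 [414.8 154.9] [40.7 44.4] 46.2 pxbox (258, 250, 17, 17)
salt px [268.5 230. ] rect@z 0.092 [491.  151.2] [33.5 30.8] 1.5 pxbox (263, 224, 12, 13)
caddy px [270.2 242.3] rect@z 0.038 [454.3 152.8] [ 74.3 143.5] 87.0 pxbox (256, 217, 29, 51)
driver px [233.5 258.5] rect@z 0.018 [403.1 263.1] [91.3 26.7] 1.7 pxbox (229, 243, 10, 32)
torch px [203.5 239.5] rect@z 0.018 [457.6 354.5] [187.4  69.1] 2.0 pxbox (192, 208, 24, 64)
(189, 213, 25, 54)
tape side (264, 186, 22, 20)
```

```bash
python3 -c "
from workcell import ticket
print(ticket.job_done())"
```

```text
the job is handed in; nothing more can be done
None
```

I handed the job in at about 44 s of the 144 s allowed, and no verdict came back. By the last camera measurements, the three tools lie in their trays, the jar and shaker stand one per bay, and the caddy and timer had not moved; the jar's base briefly touched the caddy hoop on the way in (under 10 N).

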